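# Pack steel sleeves in a fold-up parts tray

## Robot

A 6-joint arm with a two-finger parallel gripper is mounted at the origin on the work surface. World frame = base frame: x ahead of the robot, y to its left, z up, the work surface at z = 0. Lengths are in m, angles in rad, forces in N, time in s.
With the tool pointing down it reaches from about 0.35 to 0.775 m from the base axis. Payload 7.3 kg.
Tool frame: the origin (TCP) lies on the centre line of the jaws, within the pads' length; the fingertips stand 25 mm ahead of it and the grasp point (between the pads) lies 6 mm ahead of it; z points along the fingers, y is the direction in which the jaws open and shut (so a half turn about z gives the same grasp; the last joint's range is limited). The gripper opens to 92 mm and grips with 3 to 60 N. Pads are 19 mm wide; open, the fingers measure 130 mm over their backs; the gripper's body (75 mm by 190 mm) begins 47 mm behind the grasp point.
Start: joints at [1.029, 0.342, 1.524, -0, 1.275, -0.146], TCP at [0.202, 0.484, 0.252] pointing down, gripper open.
Joint ranges: [-2.53, 2.53], [-0.77, 2.02], [0.04, 2.7], [-1, 4.14], [0.28, 2.66], [-3.11, 3.11]. Speed limits (rad/s): [2.57, 2.57, 3.14, 3.14, 3.14, 3.14].

## Interface

Orientations are given as [roll, pitch, yaw] about the fixed x, y, z axes, in that order (R = Rz(yaw) Ry(pitch) Rx(roll)).
In Python, from cell import telemetry, read_camera, workorder gives the robot as it stands.
- The arm moves only by the shell command python3 -m creep 'ROWS' [FORCE]. ROWS is JSON, one flat list of numbers, 5 for each row, row after row: the opening, from 0 (shut) to 1 (fully open), then the shift along the world's x, y, z in m, then the turn about the world's z in rad. A call has 1 to 12 rows; each row shifts and turns the pose as measured when the row begins; what a row does not reach is not made up. A row lasts 1/8 s, in which the tool goes at most 62.5 mm and 10.7 degrees, less where a joint would pass 70% of its speed; a pose out of reach is approached as far as the arm can. A call is refused whole if a number of a shift passes 0.0625 or a number of a turn 0.188, either way. A call with a gripper value outside its range is refused whole. The fingers move at their own pace and stop on an object; FORCE is the grip in N (left out, the last holds). Time passes only in rows, so rows that do not move let the fingers close. It gives the time, the measured TCP pose, the force and the opening at its end, in the units of the state.
- telemetry.observe(): the state, without advancing time (a new reading comes with each control period).
- read_camera(name): name is "side" or "top" or "wrist"; returns a dict with "image" (420x560x3 uint8, red, green, blue), "fovy" (degrees; the focal length in pixels is half the picture's height over the tangent of half this angle, whatever the lens; pixels are square), "cx", "cy" (the principal point, pixels), "R" (3x3) and "t" (3): a world point X has camera coordinates R X + t. Camera axes: x right, y down, z forward; pixel columns grow to the right and rows downward; lengths in m; the calibration is good to about 2 mm. A picture is of the moment at which its call begins. There is no depth.
- workorder.hand_in(): hands the job in, once; it reports no verdict.
The state is a dict: "time": time; "qpos": joint angles; "qvel": joint speeds; "joint_efforts": joint torques, N m; "tool_pos": TCP position; "tool_rot": TCP orientation; "contact_force": force on the tool from outside, world axes, zero at the start; "torque": the same for the moment, N m; "opening": finger opening in m.
Only numpy, scipy, OpenCV 4.12 (cv2) and the standard library are available. Lean on these libraries where they do the work, as an engineer would, in place of code of your own. Each camera call takes 0.05 s, during which the arm holds its last target.

## Task

Pack the reconditioned steel sleeves for dispatch: while the board tray is still flat, push every sleeve that is on the bench fully home, down to the tray floor, over a post of its own size (slim sleeves on slim posts, wide ones on wide posts). Then fold all four side panels of the tray upright so that it becomes an open box with the sleeves still home inside, and leave the other things on the bench where they are.

Things in the scene. Friction and masses are not known exactly. Their poses are not given: they have to be found in the camera images.
- tray: flat board tray blank on a fixed plywood block. Origin: under its centre, on the bench. Floor 120 mm (x) by 170 mm (y), top 34 mm above the bench; hinge lines along its edges (60 and 85 mm from the centre), 32 mm above the bench. x points to the far panel, y to the left panel, z up (yaw within 0.4 rad). On it stand 4 fixed grey posts: two slim on one diagonal, two wide on the other
- post_slim_1 (a point): foot of a slim post (20 mm diameter, 36 mm high, top 5 mm tapered): point on its axis at the tray floor; z up along the post. Takes a slim sleeve, with 1 mm clearance all round
- post_slim_2 (a point): foot of a slim post (20 mm diameter, 36 mm high, top 5 mm tapered): point on its axis at the tray floor; z up along the post. Takes a slim sleeve, with 1 mm clearance all round
- post_wide_1 (a point): foot of a wide post (34 mm diameter, 36 mm high, top 5 mm tapered): point on its axis at the tray floor; z up along the post. Takes a wide sleeve, with 1 mm clearance all round
- post_wide_2 (a point): foot of a wide post (34 mm diameter, 36 mm high, top 5 mm tapered): point on its axis at the tray floor; z up along the post. Takes a wide sleeve, with 1 mm clearance all round
- panel_far (a joint): hinge of the far side panel: 0 = lying flat, level with the floor and sticking out over the bench, 1.57 = upright, stop at 1.60 rad. Starts between 0 and 0.35. The stiff crease stays where it is left (about 0.05 N m; 1 N at the tab moves it)
- tab_far (a point): grip point on the tab of the far panel, 64 mm from its hinge line, mid-thickness (4 mm board). Panel 164 mm wide, 42 mm from hinge to edge; from the middle of that edge a tab 24 mm wide sticks out to 76 mm from the hinge, clear on both sides and (flat, 32 mm up) below. Pinched across its 24 mm it pivots between the fingers as the panel rises. x: hinge to tab end, y: along hinge
- panel_left (a joint): hinge of the left side panel: 0 = lying flat, level with the floor and sticking out over the bench, 1.57 = upright, stop at 1.60 rad. Starts between 0 and 0.35. The stiff crease stays where it is left (about 0.05 N m; 1 N at the tab moves it)
- tab_left (a point): grip point on the tab of the left panel, 64 mm from its hinge line, mid-thickness (4 mm board). Panel 114 mm wide, 42 mm from hinge to edge; from the middle of that edge a tab 24 mm wide sticks out to 76 mm from the hinge, clear on both sides and (flat, 32 mm up) below. Pinched across its 24 mm it pivots between the fingers as the panel rises. x: hinge to tab end, y: along hinge
- panel_near (a joint): hinge of the near side panel: 0 = lying flat, level with the floor and sticking out over the bench, 1.57 = upright, stop at 1.60 rad. Starts between 0 and 0.35. The stiff crease stays where it is left (about 0.05 N m; 1 N at the tab moves it)
- tab_near (a point): grip point on the tab of the near panel, 64 mm from its hinge line, mid-thickness (4 mm board). Panel 164 mm wide, 42 mm from hinge to edge; from the middle of that edge a tab 24 mm wide sticks out to 76 mm from the hinge, clear on both sides and (flat, 32 mm up) below. Pinched across its 24 mm it pivots between the fingers as the panel rises. x: hinge to tab end, y: along hinge
- panel_right (a joint): hinge of the right side panel: 0 = lying flat, level with the floor and sticking out over the bench, 1.57 = upright, stop at 1.60 rad. Starts between 0 and 0.35. The stiff crease stays where it is left (about 0.05 N m; 1 N at the tab moves it)
- tab_right (a point): grip point on the tab of the right panel, 64 mm from its hinge line, mid-thickness (4 mm board). Panel 114 mm wide, 42 mm from hinge to edge; from the middle of that edge a tab 24 mm wide sticks out to 76 mm from the hinge, clear on both sides and (flat, 32 mm up) below. Pinched across its 24 mm it pivots between the fingers as the panel rises. x: hinge to tab end, y: along hinge
- slim_a_mid (a point): centre (half-way up) of a slim plain steel sleeve standing upright on the bench: 36 mm outside diameter, 22 mm bore, 34 mm high, 0.17 kg, axis along z, open at both ends. May be absent. Home on its post, this point is 17 mm above the tray floor
- slim_b_mid (a point): centre (half-way up) of a slim plain steel sleeve standing upright on the bench: 36 mm outside diameter, 22 mm bore, 34 mm high, 0.17 kg, axis along z, open at both ends. May be absent. Home on its post, this point is 17 mm above the tray floor
- wide_a_mid (a point): centre (half-way up) of a wide plain steel sleeve standing upright on the bench: 52 mm outside diameter, 36 mm bore, 30 mm high, 0.26 kg, axis along z, open at both ends. May be absent. Home on its post, this point is 15 mm above the tray floor
- wide_b_mid (a point): centre (half-way up) of a wide plain steel sleeve standing upright on the bench: 52 mm outside diameter, 36 mm bore, 30 mm high, 0.26 kg, axis along z, open at both ends. May be absent. Home on its post, this point is 15 mm above the tray floor
- slug_center (a point): bystander: solid steel slug, 32 mm diameter, 22 mm high (no bore), centre of it
- nut: bystander: dark steel hex nut, 34 mm across flats, 16 mm high, origin under its centre
- meter: bystander: yellow meter with a dial, 165 x 80 x 40 mm, origin under its centre
- driver: bystander: screwdriver lying on the bench
- oil: bystander: green bottle, 52 mm diameter, 80 mm high, origin under its centre
- tape: bystander: roll of black tape lying flat, 70 mm diameter, 20 mm high, origin under its centre
Not all that is in view belongs to the job. What is shaped like the part that bears slim_a_mid but brown or yellow is not meant.

How it is judged:
By the outcome, as a careful person would: the job done as asked, in the order asked, and still so for the second after the job is handed in, with the robot touching nothing.
Of slim_a, slim_b, wide_a, wide_b only 2 to 4 are there at a start; the rules pass over those that are not, and their reading is None.
At some moment in a run one of slim_a, slim_b, wide_a, wide_b may be knocked a few centimetres aside while the robot is not near it.
It also fails if it takes over 210 s, if anything falls off the work surface, if the arm or the gripper's body presses on something with over 40 N, if the wrist force passes 120 N, or if a joint passes its speed limit or range.

## Working session

There is one attempt and no reset: what is moved stays moved. The work goes in short steps, Python scripts to look and compute and a shell command to move; the robot and the scene stay as the last step left them, time stands still between calls to the robot, and variables do not carry over. Pictures are saved under pics/ and viewed, and the job is handed in when it is done.

```bash
ls; mkdir -p pics; python3 - <<'E'
from cell import telemetry, read_camera
import cv2
print(telemetry.observe())
for n in ["side","top","wrist"]:
    c=read_camera(n); cv2.imwrite(f"pics/{n}0.png",c["image"][:,:,::-1])
    print(n,c["fovy"],c["cx"],c["cy"],c["R"],c["t"])
E
```

```text
pics
{'time': 0.0, 'qpos': array([ 1.02899973e+00,  3.42727708e-01,  1.52506456e+00,  9.20110252e-06,
        1.27540292e+00, -1.45982427e-01]), 'qvel': array([ 4.90517730e-05, -2.05189281e-03,  6.04973864e-04, -3.61842172e-04,
       -1.73092790e-03, -2.36295764e-03]), 'joint_efforts': array([ 2.33612918e-03, -4.31233513e+01, -2.44222963e+01,  7.19628436e-02,
        5.58283541e-02, -1.15244920e-04]), 'tool_pos': array([0.20218342, 0.48408295, 0.25102576]), 'tool_rot': array([-3.14000845e+00, -2.41816103e-04,  2.74577560e+00]), 'contact_force': array([-0.45976141,  0.4424233 , -0.64817384]), 'torque': array([-0.03645259, -0.04747549, -0.05302598]), 'opening': 0.09194722037867575}
side 44.740314292921056 280.43883886200075 204.82718524574656 [[-0.98254759 -0.18563473 -0.01183144]
 [-0.11532594  0.65784572 -0.74427074]
 [ 0.14594576 -0.72991695 -0.66777323]] [0.55244058 0.12687607 1.30165888]
top 55.57374879441148 274.4400916421089 202.70572271078066 [[-0.02424573 -0.99953988 -0.01822574]
 [-0.98375014  0.02709902 -0.17748609]
 [ 0.17789832  0.0136263  -0.98395453]] [-0.0152499   0.56770286  0.89776922]
wrist 62.801869033753036 275.51218052687994 209.85179708687286 [[ 0.38509556  0.92287368 -0.00236145]
 [ 0.89035832 -0.3708519   0.26406616]
 [ 0.24282396 -0.10379325 -0.96450168]] [-0.52415551 -0.03374286  0.38945544]
```

View pics/top0.png

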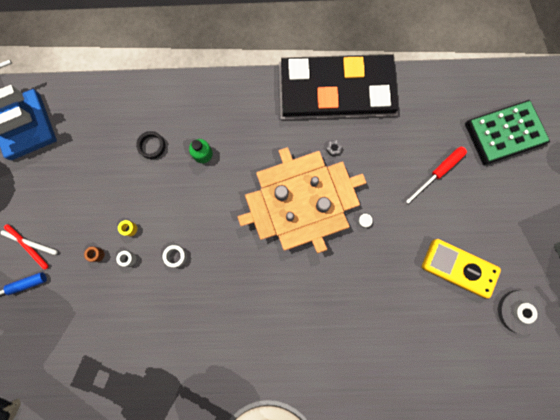

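View pics/side0.png

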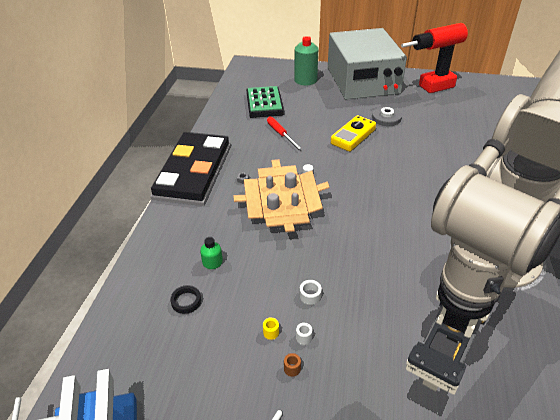

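View pics/wrist0.png

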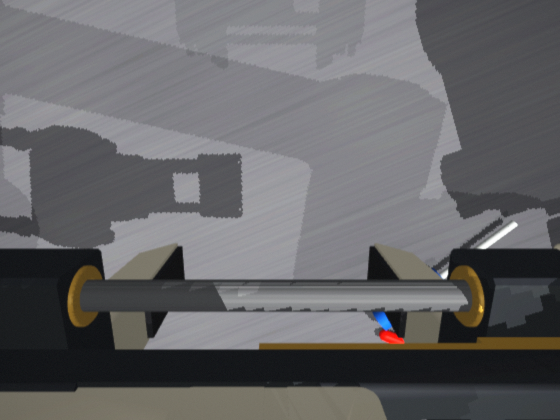

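```bash
cat > h.py <<'E'
import numpy as np, cv2
from cell import telemetry, read_camera
class Cam:
    def __init__(s,n):
        c=read_camera(n); s.n=n; s.im=np.ascontiguousarray(c["image"][:,:,::-1]); s.R=np.array(c["R"]);s.t=np.array(c["t"])
        s.cx,s.cy=c["cx"],c["cy"]; s.f=s.im.shape[0]/2/np.tan(np.radians(c["fovy"])/2)
    def proj(s,X):
        p=s.R@np.array(X)+s.t; return np.array([s.cx+s.f*p[0]/p[2],s.cy+s.f*p[1]/p[2]])
    def ray(s,u,v):
        o=-s.R.T@s.t; d=s.R.T@np.array([(u-s.cx)/s.f,(v-s.cy)/s.f,1.]); return o,d
    def onz(s,u,v,z):
        o,d=s.ray(u,v); return o+d*(z-o[2])/d[2]
    def crop(s,u0,v0,u1,v1,k,name):
        cv2.imwrite(name,cv2.resize(s.im[v0:v1,u0:u1],None,fx=k,fy=k,interpolation=cv2.INTER_CUBIC))
def tri(c1,p1,c2,p2):
    o1,d1=c1.ray(*p1);o2,d2=c2.ray(*p2)
    A=np.stack([d1,-d2],1);x=np.linalg.lstsq(A,o2-o1,rcond=None)[0]
    a=o1+d1*x[0];b=o2+d2*x[1];return (a+b)/2,np.linalg.norm(a-b)
def blobs(mask,amin=15):
    n,l,st,ce=cv2.connectedComponentsWithStats(mask.astype(np.uint8))
    return [(tuple(ce[i].round(1)),int(st[i,4]),st[i,:4].tolist()) for i in range(1,n) if st[i,4]>=amin]
E
python3 - <<'E'
from h import *
c=Cam("top"); s=Cam("side")
print(c.proj([0.2,0.484,0.25]), s.proj([0.2,0.484,0.25]))
c.crop(230,130,390,270,5,"pics/t1.png")
c.crop(70,200,230,290,5,"pics/t2.png")
s.crop(220,150,340,240,6,"pics/s1.png")
s.crop(240,260,360,380,5,"pics/s2.png")
E
```

```text
[-17.5404976  397.78558742] [446.06495992 353.46715325]
```

View pics/t1.png

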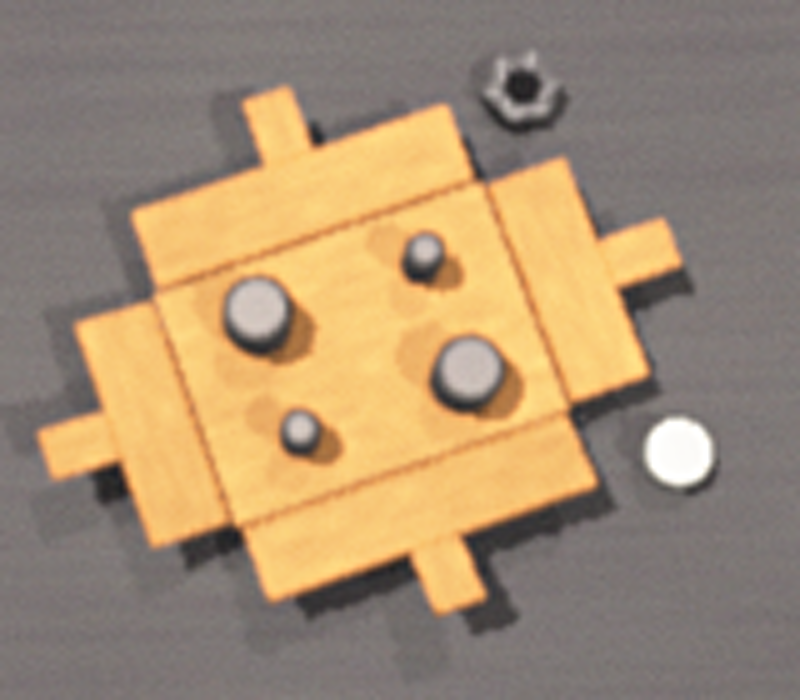

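View pics/t2.png

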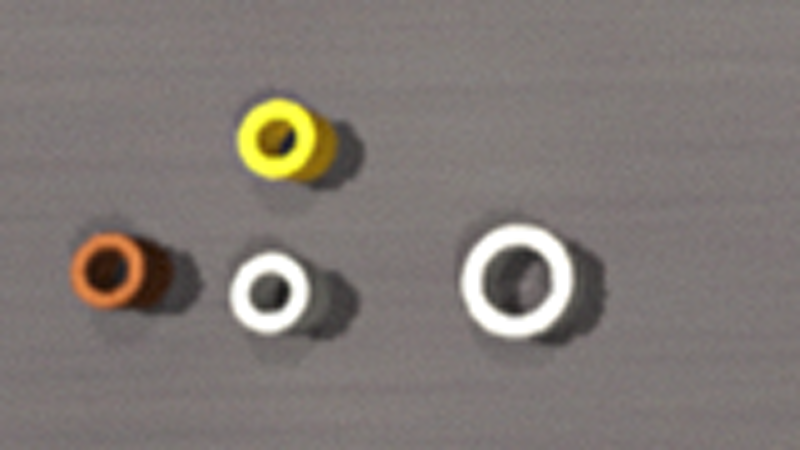

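View pics/s1.png

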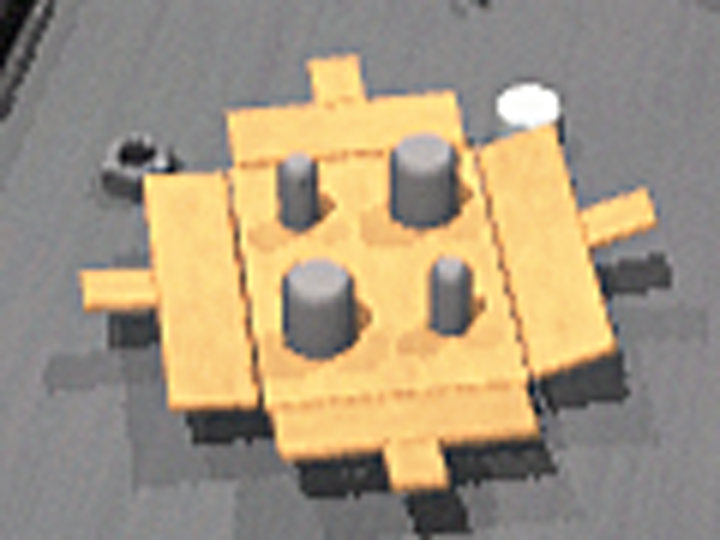

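View pics/s2.png

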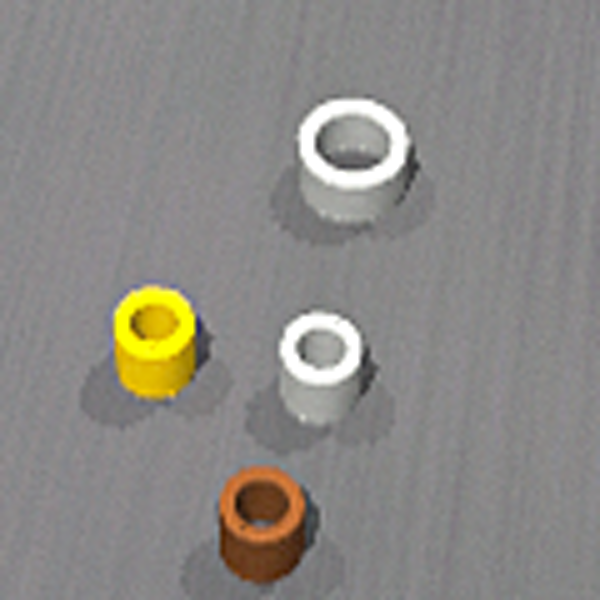

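```bash
python3 - <<'E'
from h import *
c=Cam("top"); s=Cam("side")
c.crop(480,270,560,350,6,"pics/t3.png"); s.crop(360,90,420,140,8,"pics/s3.png")
for cam in (c,s):
    m=(cam.im.min(2)>200)
    print(cam.n,[b for b in blobs(m,40)])
print(c.onz(520,313,0.0),c.onz(527,313,.02), c.onz(366,221,.022))
E
```

```text
top [((np.float64(95.8), np.float64(57.9)), 1585, [54, 48, 93, 23]), ((np.float64(276.0), np.float64(55.6)), 43, [273, 51, 7, 10]), ((np.float64(289.4), np.float64(53.1)), 58, [283, 51, 14, 6]), ((np.float64(445.6), np.float64(55.3)), 286, [418, 53, 62, 6]), ((np.float64(298.3), np.float64(68.4)), 381, [289, 59, 20, 20]), ((np.float64(5.7), np.float64(90.7)), 107, [0, 85, 13, 13]), ((np.float64(379.7), np.float64(95.3)), 397, [370, 85, 21, 21]), ((np.float64(9.6), np.float64(114.3)), 183, [0, 107, 21, 16]), ((np.float64(420.7), np.float64(188.7)), 87, [407, 175, 29, 28]), ((np.float64(365.3), np.float64(219.9)), 133, [359, 214, 13, 13]), ((np.float64(7.6), np.float64(234.8)), 57, [1, 231, 15, 9]), ((np.float64(39.3), np.float64(246.6)), 136, [23, 239, 33, 15]), ((np.float64(172.9), np.float64(255.6)), 197, [163, 245, 21, 22]), ((np.float64(123.3), np.float64(258.0)), 115, [116, 251, 15, 15]), ((np.float64(526.9), np.float64(312.7)), 218, [518, 303, 19, 20]), ((np.float64(261.9), np.float64(414.3)), 330, [239, 408, 43, 12])]
side [((np.float64(366.1), np.float64(51.6)), 689, [334, 38,
[... 681 characters left out ...]
float64(541.6), np.float64(221.5)), 386, [529, 205, 28, 35]), ((np.float64(523.4), np.float64(279.0)), 40, [518, 273, 11, 11]), ((np.float64(73.1), np.float64(326.4)), 714, [44, 280, 61, 95]), ((np.float64(310.2), np.float64(288.5)), 165, [300, 280, 22, 18]), ((np.float64(303.6), np.float64(329.3)), 118, [296, 323, 16, 14]), ((np.float64(101.5), np.float64(394.6)), 587, [95, 369, 14, 51]), ((np.float64(65.0), np.float64(399.6)), 558, [39, 376, 36, 44]), ((np.float64(15.3), np.float64(408.3)), 91, [12, 397, 8, 23]), ((np.float64(277.1), np.float64(414.9)), 56, [272, 410, 10, 10])]
[ 0.29542189 -0.60319359  0.        ] [ 0.29715317 -0.60783386  0.02      ] [ 0.52116839 -0.25020804  0.022     ]
```

View pics/t3.png

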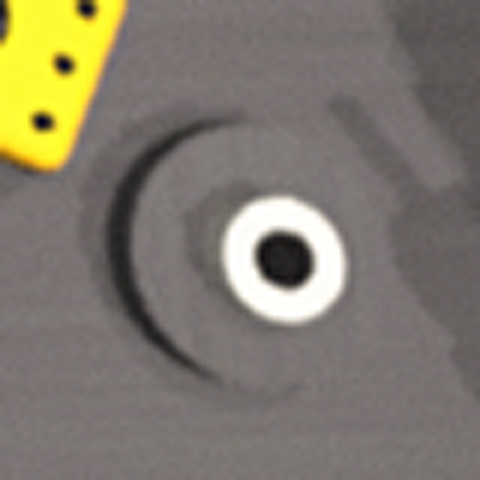

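View pics/s3.png

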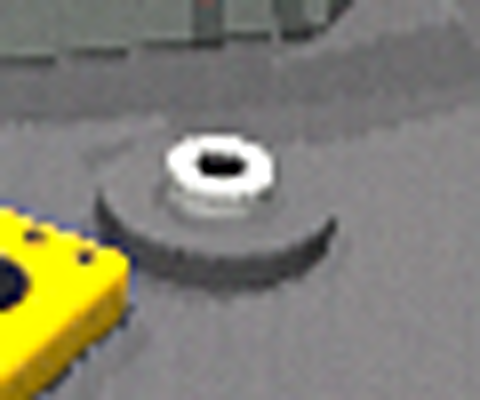

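```bash
python3 - <<'E'
from h import *
c=Cam("top"); s=Cam("side")
for nm,pt,ps,z in (("slim",(123.3,258),(303.6,329.3),.034),("wide",(172.9,255.6),(310.2,288.5),.030)):
    print(nm,c.onz(*pt,z),s.onz(*ps,z),tri(c,pt,s,ps))
# tray crop coords -> full px : corners of floor hinge lines from t1 crop (5x)
def f(u,v): return ((u+.5)/5+230-.5,(v+.5)/5+130-.5)
P={k:c.onz(*f(*v),.034) for k,v in dict(FL=(155,296),FR=(487,180),NR=(568,410),NL=(240,526)).items()}
for k,v in P.items(): print(k,v)
ce=sum(P.values())/4; print("centre",ce)
d=(P['FL']-P['FR']+P['NL']-P['NR'])/2; print("y len",np.linalg.norm(d),np.arctan2(-d[0],d[1]))
d=(P['FL']-P['NL']+P['FR']-P['NR'])/2; print("x len",np.linalg.norm(d),np.arctan2(d[1],d[0]))
for k,v in dict(wide1=(258,313),slim1=(425,255),slim2=(301,431),wide2=(469,370)).items():
    p=c.onz(*f(*v),.07); print(k,p)
def g(u,v): return ((u+.5)/6+220-.5,(v+.5)/6+150-.5)
for k,v,w in (("wide1",(258,313),(320,277)),("slim1",(425,255),(299,163)),("slim2",(301,431),(451,265)),("wide2",(469,370),(424,150))):
    print(k,tri(c,f(*v),s,g(*w)))
for k,v,w in (("FL",(155,296),(268,408)),("FR",(487,180),(232,168)),("NR",(568,410),(465,150)),("NL",(240,526),(528,383)),
  ("tabL",(57,452),(420,468)),("tabR",(672,242),(333,75)),("tabF",(268,95),(85,288)),("tabN",(462,605),(650,207))):
    print(k,tri(c,f(*v),s,g(*w)))
E
```

```text
slim [0.44637826 0.3330916  0.034     ] [0.44810822 0.33263885 0.034     ] (array([0.4472109 , 0.33295964, 0.03445907]), np.float64(0.0017105658940309843))
wide [0.44928737 0.2157464  0.03      ] [0.45038673 0.21649997 0.03      ] (array([0.44988503, 0.2159601 , 0.02931361]), np.float64(0.0011211041795285836))
FL [0.60551381 0.00320967 0.034     ]
FR [ 0.65920431 -0.16109572  0.034     ]
NR [ 0.54384474 -0.19450717  0.034     ]
NL [ 0.49208911 -0.03536043  0.034     ]
centre [ 0.57516299 -0.09693841  0.034     ]
y len 0.1701030323226116 0.3151381559982653
x len 0.11992037967447036 0.30482085147578286
wide1 [ 0.58816538 -0.04663178  0.07      ]
slim1 [ 0.6137827  -0.12582515  0.07      ]
slim2 [ 0.53184485 -0.06501043  0.07      ]
wide2 [ 0.55837356 -0.14392528  0.07      ]
wide1 (array([ 0.58948298, -0.04658309,  0.07037081]), np.float64(0.002732659986979214))
slim1 (array([ 0.61535653, -0.12583777,  0.06962004]), np.float64(0.0028912299023534987))
slim2 (array([ 0.53304777, -0.06496261,  0.07037293]), np.float64(0.0024898532969935853))
wide2 (array([ 0.5592817 , -0.14378153,  0.0711428 ]), np.float64(0.0021844979326266388))
FL (array([0.60544938, 0.00321924, 0.03368832]), np.float64(0.00025884031014188156))
FR (array([ 0.65889309, -0.16119239,  0.03322148]), np.float64(0.0010130206580644598))
NR (array([ 0.54643121, -0.19468427,  0.03268941]), np.float64(0.004719874942417832))
NL (array([ 0.49312609, -0.03531386,  0.03149421]), np.float64(0.0015728713931331057))
tabL (array([0.52780764, 0.04980328, 0.05429423]), np.float64(0.0011215912163818303))
tabR (array([ 0.62650434, -0.25113702,  0.02699058]), np.float64(0.0009794886137639313))
tabF (array([ 0.70405341, -0.05467593,  0.04006172]), np.float64(0.00012601950910480036))
tabN (array([ 0.45135046, -0.13701129,  0.05737102]), np.float64(0.0014791236308606957))
```

```bash
python3 -m creep '[1,0.031,-0.0335,0,0, 1,0.031,-0.0335,0,0, 1,0.031,-0.0335,0,0, 1,0.031,-0.0335,0,0, 1,0.031,-0.0335,0,0, 1,0.031,-0.0335,0,0, 1,0.031,-0.0335,0,0, 1,0.03,-0.0335,0,0, 1,0,0,0,0]' 20
```

```text
time: 1.58
tool_pos: [0.4559, 0.2077, 0.2522]
tool_rot: [3.139, 0.002, 2.748]
contact_force: [-0.7, 0.4, 0.2]
opening: 0.0917
```

```bash
python3 - <<'E'
from h import *
w=Cam("wrist"); cv2.imwrite("pics/w1.png",w.im)
c=Cam("top"); cv2.imwrite("pics/t4.png",c.im)
s=Cam("side"); cv2.imwrite("pics/s4.png",s.im)
print(telemetry.observe()["tool_pos"])
print(w.proj([.4495,.216,.03]), w.R, w.t)
E
```

```text
[0.45375222 0.21021919 0.25225441]
[280.02769156 176.40027765] [[ 0.38275394  0.92384866  0.00175331]
 [ 0.89038315 -0.36939392  0.26601876]
 [ 0.24640873 -0.10025862 -0.96396626]] [-0.36695474 -0.36321521  0.29766888]
```

View pics/w1.png

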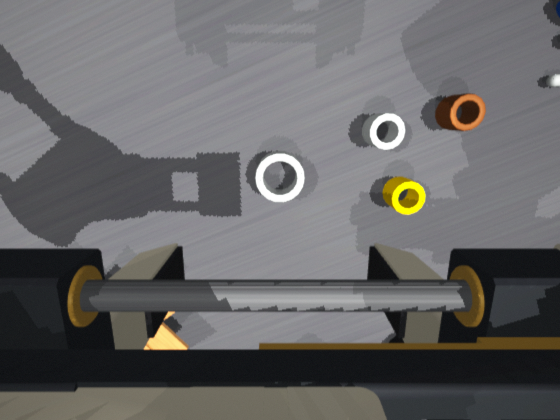

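View pics/s4.png

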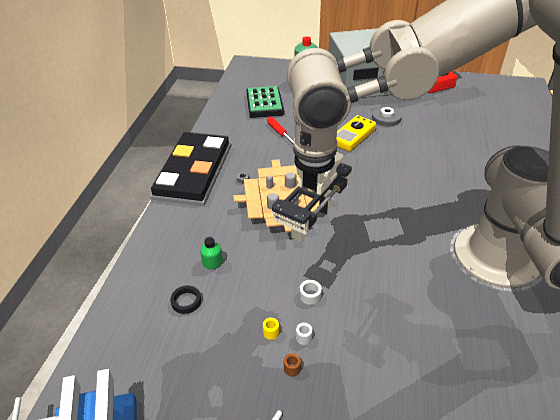

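View pics/t4.png

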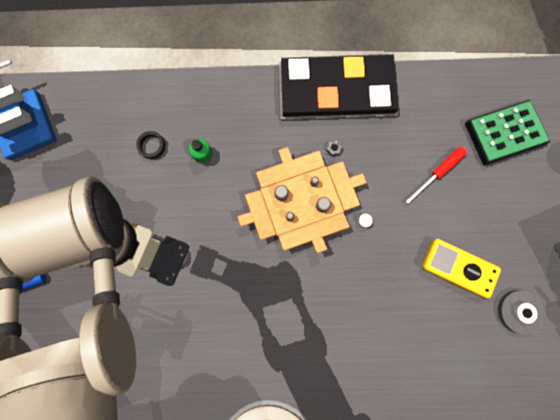

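```bash
cat >> h.py <<'E'
def ringc(cam,guess,r=40,th=200):
    m=(cam.im.min(2)>th).astype(np.uint8); M=np.zeros_like(m); cv2.circle(M,(int(guess[0]),int(guess[1])),r,1,-1); m&=M
    cs,_=cv2.findContours(m,cv2.RETR_EXTERNAL,cv2.CHAIN_APPROX_NONE); k=max(cs,key=cv2.contourArea)
    (x,y),ax,a=cv2.fitEllipse(cv2.convexHull(k)); return (x,y),ax,cv2.contourArea(k)
E
python3 - <<'E'
from h import *
w=Cam("wrist"); e=ringc(w,(279,178),35); print(e,w.onz(*e[0],.03))
e=ringc(w,(387,131),22); print(e,w.onz(*e[0],.034))
s=Cam("side"); e=ringc(s,(310,289),16); print(e,s.onz(*e[0],.03))
o=telemetry.observe(); print(o["tool_pos"],o["tool_rot"])
E
```

```text
((278.1460266113281, 180.44033813476562), (48.46045684814453, 48.53235626220703), 1789.5) [0.45027673 0.21515977 0.03      ]
((385.52154541015625, 134.5848846435547), (33.78339767456055, 36.716461181640625), 930.5) [0.44729617 0.33191968 0.034     ]
((310.0851135253906, 288.2194519042969), (17.68609046936035, 21.710525512695312), 280.5) [0.45076866 0.21572692 0.03      ]
[0.45347141 0.2107215  0.25237722] [3.13853351e+00 9.85674215e-04 2.75377155e+00]
```

```bash
python3 -m creep '[1,-0.0035,0.005,-0.04,0, 1,0,0,-0.05,0, 1,0,0,-0.04,0, 1,0,0,-0.02,0, 1,0,0,-0.01,0, 1,0,0,0,0]' 20
```

```text
time: 2.58
tool_pos: [0.4468, 0.2217, 0.0903]
tool_rot: [3.134, 0.005, 2.764]
contact_force: [0.3, 0.5, -1.1]
opening: 0.0917
```

```bash
python3 -m creep '[1,0,0,0,0, 1,0,0,0,0]' 20; python3 -m creep '[1,0.003,-0.006,0,-0.03, 1,0,0,0,0]' 20
```

```text
time: 2.82
tool_pos: [0.4477, 0.2224, 0.0921]
tool_rot: [3.132, 0.008, 2.765]
contact_force: [0.2, -0.3, -0.2]
opening: 0.0916
time: 3.08
tool_pos: [0.4515, 0.2161, 0.0931]
tool_rot: [3.131, 0.009, 2.733]
contact_force: [-0.1, -0.0, -0.1]
opening: 0.0919
```

```bash
python3 -m creep '[1,0,0,0,0]' 20; python3 - <<'E'
from h import *
w=Cam("wrist"); cv2.imwrite("pics/w2.png",w.im); o=telemetry.observe(); print(o["tool_pos"],o["tool_rot"])
print(w.proj([.450,.2157,.03]))
E
```

```text
time: 3.2
tool_pos: [0.4517, 0.2159, 0.0933]
tool_rot: [3.131, 0.01, 2.732]
contact_force: [-0.7, 0.1, 0.5]
opening: 0.0919
[0.45169534 0.21597598 0.09325433] [3.13074181 0.00957872 2.73213868]
[272.86341814 233.85582253]
```

View pics/w2.png

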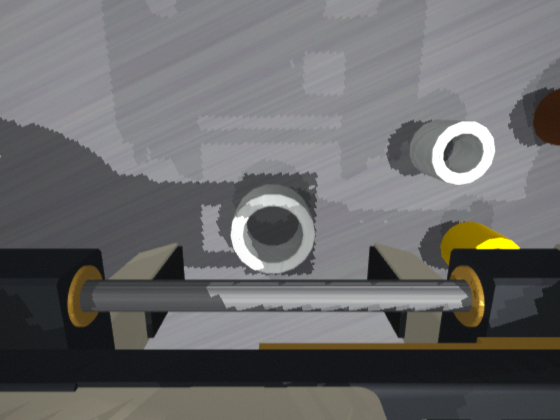

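```bash
python3 -m creep '[1,-0.0015,0,-0.04,0, 1,0,0,-0.02,0, 1,0,0,0,0]' 20
```

```text
time: 3.62
tool_pos: [0.4509, 0.2162, 0.0325]
tool_rot: [3.129, 0.011, 2.732]
contact_force: [-0.5, -0.3, 0.3]
opening: 0.0918
```

```bash
python3 -m creep '[0.45,-0.001,-0.0004,-0.001,0, 0.45,0,0,0,0, 0.45,0,0,0,0,0.45,0,0,0,0, 0.45,0,0,0,0]' 25
```

```text
time: 4.25
tool_pos: [0.451, 0.2162, 0.0339]
tool_rot: [3.127, 0.014, 2.732]
contact_force: [0.5, -0.4, -2.5]
opening: 0.0512
```

```bash
python3 -m creep '[0.45,0,0,0.05,0, 0.45,0,0,0.045,0, 0.45,0.023,-0.043,0,0, 0.45,0.023,-0.043,0,0, 0.45,0.023,-0.043,0,0, 0.45,0.023,-0.043,0,0, 0.45,0.023,-0.043,0,0, 0.45,0.011,-0.022,0,0, 0.45,0,0,0,0]' 25;  python3 - <<'E'
from h import *
for n in ("wrist","side","top"):
    w=Cam(n); cv2.imwrite(f"pics/{n}3.png",w.im)
o=telemetry.observe(); print(o["tool_pos"],o["tool_rot"],o["qvel"])
E
```

```text
time: 5.38
tool_pos: [0.5766, -0.0285, 0.1284]
tool_rot: [3.13, 0.008, 2.734]
contact_force: [0.2, 0.8, -3.4]
opening: 0.0516
[ 0.57565109 -0.02600778  0.12864421] [3.13002008 0.00672196 2.73743765] [ 0.01470553 -0.00900473  0.00071874 -0.00105844  0.00053681 -0.00182181]
```

View pics/wrist3.png

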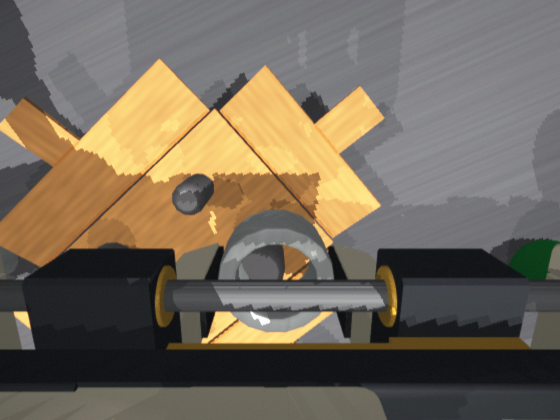

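View pics/side3.png

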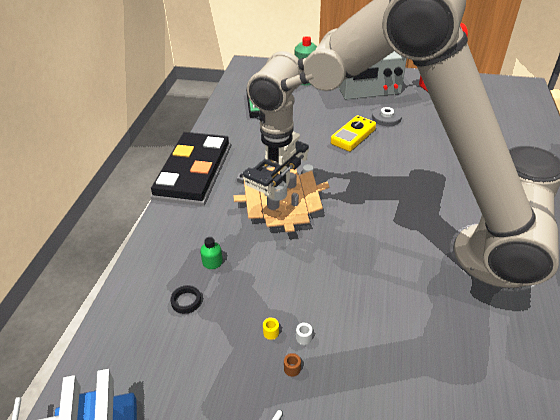

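View pics/top3.png

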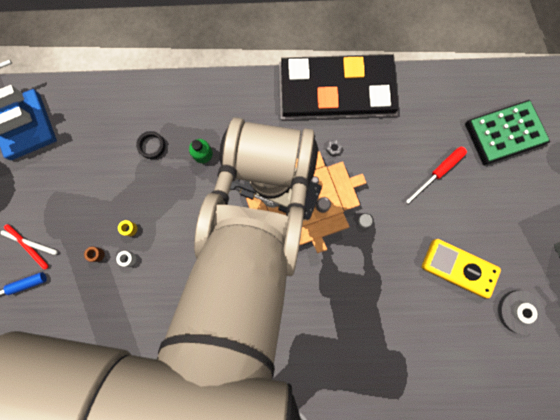

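```bash
python3 -m creep '[0.45,0.012,-0.019,0,-0.02, 0.45,0,0,0,0]' 25;  python3 - <<'E'
from h import *
w=Cam("wrist"); w.crop(150,150,350,350,4,"pics/w4.png"); 
o=telemetry.observe(); T=o["tool_pos"]; print(T,o["tool_rot"])
from scipy.spatial.transform import Rotation as Rn
s=Cam("side"); s.crop(230,140,350,230,6,"pics/s5.png")
print("slim2 pred",w.proj([.5325,-.065,.07]),"wide1 pred",w.proj([.589,-.0466,.07]),w.proj(T-[0,0,.0039]),w.proj(T-[0,0,.0339]))
E
```

```text
time: 5.78
tool_pos: [0.5867, -0.0424, 0.1286]
tool_rot: [3.13, 0.005, 2.72]
contact_force: [0.3, 1.1, -2.9]
opening: 0.0515
[ 0.58598198 -0.04146352  0.12836941] [3.12962428 0.00345271 2.72107269]
slim2 pred [197.24770271 171.50569947] wide1 pred [269.3655735  245.35896092] [276.44914143 281.00314344] [275.67412947 253.9538502 ]
```

View pics/w4.png

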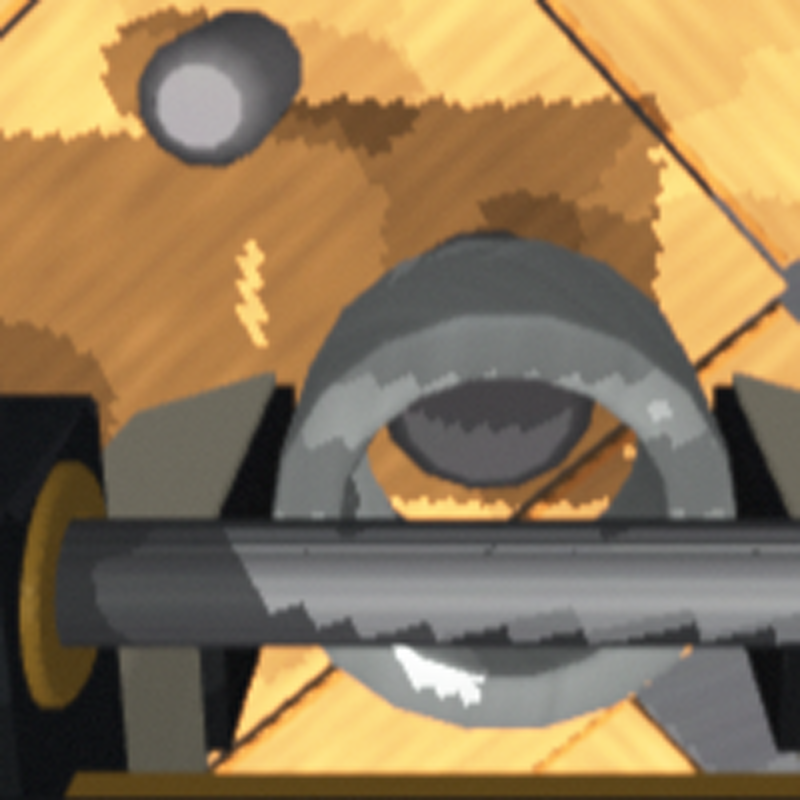

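View pics/s5.png

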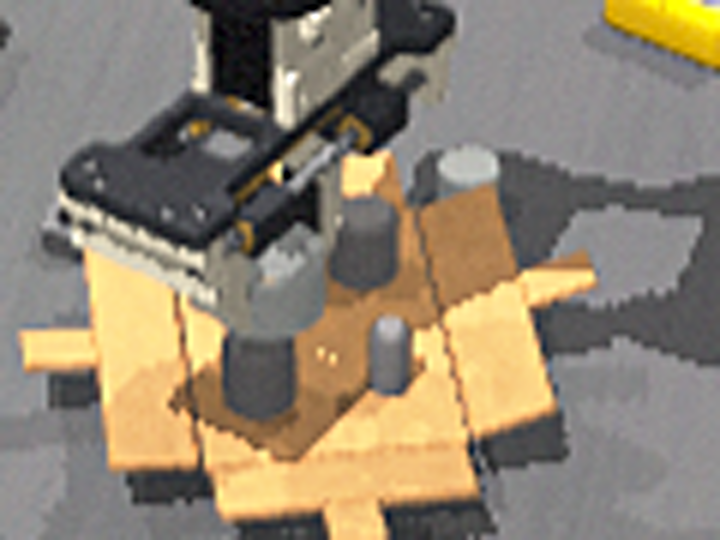

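```bash
python3 - <<'E'
from h import *
w=Cam("wrist")
f=lambda u,v:((u+.5)/4+150-.5,(v+.5)/4+150-.5)
print(w.onz(*f(200,107),.07))
# wide post foot / lower visible rim through bore: bottom outline at (492,487)
for z in (.07,.065): print(z,w.onz(*f(492,487),z), w.onz(*f(492,487),z)-w.onz(*f(492,400),z))
m=w.im.astype(int); 
print(telemetry.observe()["tool_pos"])
E
```

```text
[ 0.53452694 -0.06399675  0.07      ]
0.07 [ 0.60409147 -0.0506049   0.07      ] [ 0.01285181 -0.00576993  0.        ]
0.065 [ 0.6062881  -0.05157564  0.065     ] [ 0.01318947 -0.00592153  0.        ]
[ 0.58589836 -0.04141601  0.12843644]
```

```bash
python3 -m creep '[0.45,0.0045,-0.004,-0.018,0, 0.45,0,0,0,0]' 25;  python3 - <<'E'
from h import *
w=Cam("wrist"); w.crop(150,150,350,350,4,"pics/w5.png"); 
o=telemetry.observe(); T=o["tool_pos"]; print(T,o["tool_rot"])
print(w.proj([.5905,-.0453,.07]),w.proj(T-[0,0,.0039]))
E
```

```text
time: 6.18
tool_pos: [0.5899, -0.0443, 0.109]
tool_rot: [3.13, 0.003, 2.723]
contact_force: [-0.0, 0.9, -2.7]
opening: 0.0515
[ 0.59039779 -0.04428031  0.10994318] [3.12936963 0.00415523 2.72309925]
[273.30719579 254.04674537] [275.74086958 285.43652651]
```

View pics/w5.png

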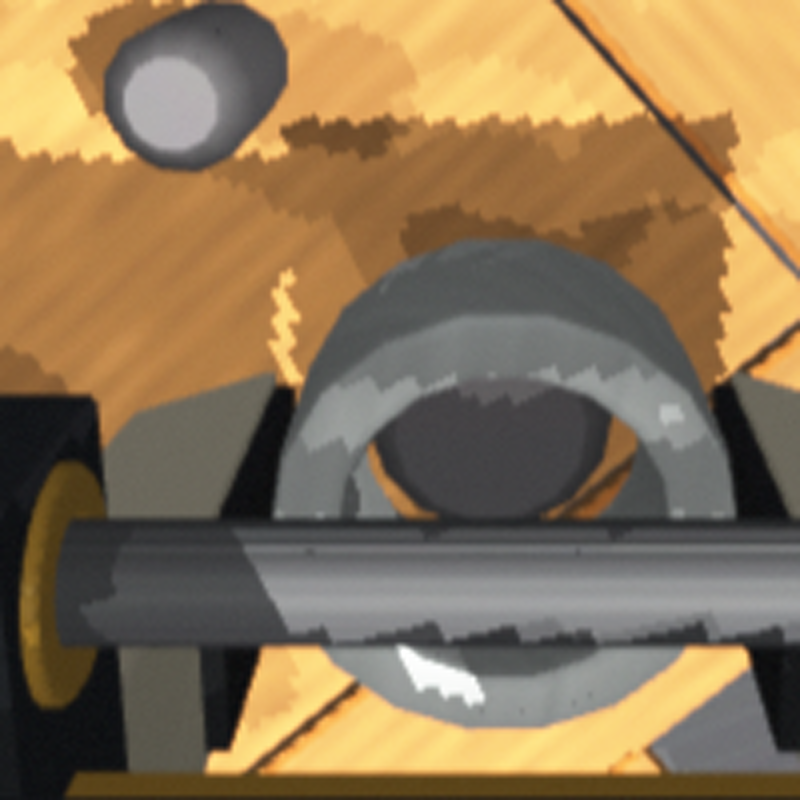

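```bash
python3 -m creep '[0.45,0,-0.0007,-0.007,0, 0.45,0,0,-0.005,0, 0.45,0,0,0,0]' 25
```

```text
time: 6.6
tool_pos: [0.5915, -0.0457, 0.0978]
tool_rot: [3.129, 0.007, 2.723]
contact_force: [1.5, -1.2, -4.3]
opening: 0.0514
```

```bash
python3 -m creep '[0.45,0,0,-0.01,0, 0.45,0,0,-0.005,0]' 25;python3 -m creep '[0.45,0,0,-0.006,0, 0.45,0,0,-0.003,0]' 25
```

```text
time: 6.85
tool_pos: [0.5917, -0.0459, 0.0824]
tool_rot: [3.129, 0.008, 2.723]
contact_force: [-0.5, -1.0, -2.6]
opening: 0.0512
time: 7.1
tool_pos: [0.5915, -0.046, 0.0725]
tool_rot: [3.13, 0.008, 2.723]
contact_force: [-0.1, -1.9, -1.8]
opening: 0.0517
```

Going in freely; bottom out.

```bash
python3 -m creep '[0.45,0,0,-0.004,0, 0.45,0,0,-0.002,0]' 25; python3 -m creep '[0.45,0,0,-0.002,0]' 25
```

```text
time: 7.35
tool_pos: [0.5916, -0.046, 0.0677]
tool_rot: [3.13, 0.008, 2.723]
contact_force: [-8.6, -1.4, 21.6]
opening: 0.0513
time: 7.48
tool_pos: [0.5916, -0.046, 0.0678]
tool_rot: [3.129, 0.009, 2.723]
contact_force: [-7.8, -0.3, 16.5]
opening: 0.051
```

```bash
python3 -m creep '[0.72,0,0,0,0, 0.72,0,0,0,0, 0.72,0,0,0.002,0, 0.72,0,0,0.04,0,0.72,0,0,0.05,0, 0.72,0,0,0.03,0]' 25;  python3 - <<'E'
from h import *
w=Cam("wrist"); cv2.imwrite("pics/w6.png",w.im)
o=telemetry.observe(); T=o["tool_pos"]; print(T,o["tool_rot"])
E
```

```text
time: 8.22
tool_pos: [0.5898, -0.0447, 0.1906]
tool_rot: [3.13, 0.002, 2.723]
contact_force: [-0.4, 0.0, -0.4]
opening: 0.066
[ 0.59123945 -0.04494535  0.19432173] [3.12836511 0.00787236 2.72333653]
```

View pics/w6.png

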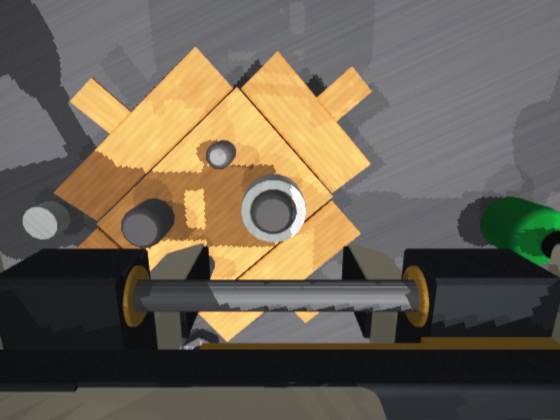

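```bash
python3 -m creep '[1,-0.014,0.0365,0,-0.172, 1,-0.014,0.0365,0,-0.172, 1,-0.014,0.0365,0,-0.172, 1,-0.014,0.0365,0,-0.172, 1,-0.014,0.0365,0,-0.172, 1,-0.014,0.0365,0,-0.172, 1,-0.014,0.0365,0,-0.172, 1,-0.014,0.0365,0,-0.172, 1,-0.014,0.0365,0,-0.172, 1,-0.014,0.0365,0,-0.172, 1,0,0,0,0]' 20;  python3 - <<'E'
from h import *
o=telemetry.observe(); T=o["tool_pos"]; print(T,o["tool_rot"])
w=Cam("wrist"); cv2.imwrite("pics/w7.png",w.im)
s=Cam("side"); cv2.imwrite("pics/s7.png",s.im)
print(w.proj([.447,.332,.034]))
E
```

```text
time: 9.65
tool_pos: [0.4457, 0.331, 0.1934]
tool_rot: [3.128, 0.011, 0.945]
contact_force: [-0.2, -1.3, 0.3]
opening: 0.0918
[0.44567719 0.33098948 0.19335853] [3.12822758 0.01061568 0.94471618]
[273.00213527 196.39385291]
```

View pics/w7.png

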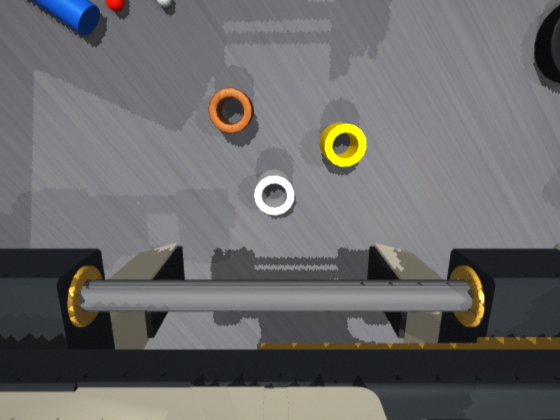

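View pics/s7.png

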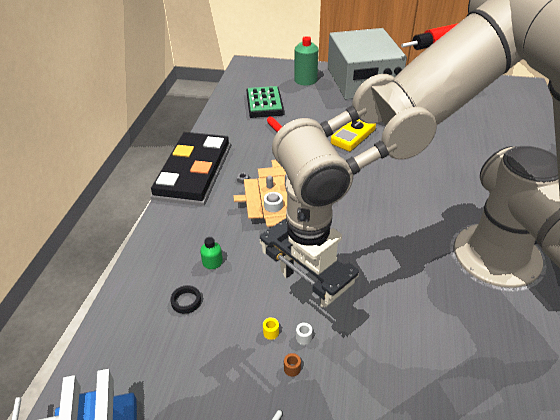

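```bash
python3 -m creep '[0.62,0.001,0.001,-0.05,0, 0.62,0,0,-0.05,0, 0.62,0,0,-0.02,0, 0.62,0,0,0,0]' 20;  python3 - <<'E'
from h import *
w=Cam("wrist"); cv2.imwrite("pics/w8.png",w.im)
o=telemetry.observe(); T=o["tool_pos"]; print(T,o["tool_rot"])
print(w.proj([.447,.332,.034]))
e=ringc(w,w.proj([.447,.332,.034]),35); print(e,w.onz(*e[0],.034))
E
```

```text
time: 10.25
tool_pos: [0.4506, 0.3253, 0.0711]
tool_rot: [3.125, 0.009, 0.947]
contact_force: [-0.1, -0.2, 0.7]
opening: 0.0588
[0.45106206 0.32561525 0.07206346] [3.12471403 0.00783277 0.94725501]
[260.5342431  248.42466068]
((261.9283447265625, 243.60610961914062), (58.61328125, 65.9847640991211), 1393.5) [0.44919746 0.33375367 0.034     ]
```

View pics/w8.png

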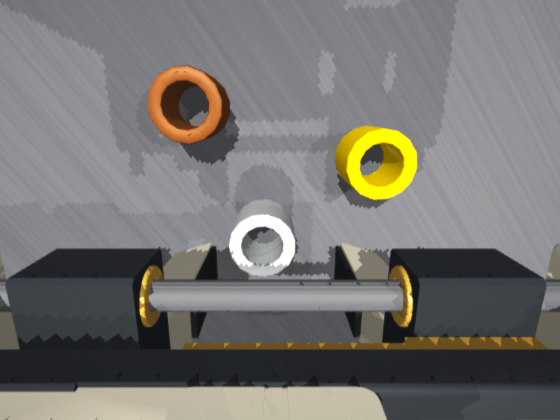

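```bash
python3 -m creep '[0.62,-0.0036,0.0068,0,0, 0.62,0,0,0,0]' 20;  python3 - <<'E'
from h import *
w=Cam("wrist"); w.crop(180,180,340,340,4,"pics/w9.png")
o=telemetry.observe(); T=o["tool_pos"]; print(T,o["tool_rot"])
print(w.proj([.4475,.3325,.034]))
E
```

```text
time: 10.55
tool_pos: [0.4489, 0.3328, 0.0744]
tool_rot: [3.123, 0.004, 0.947]
contact_force: [-0.5, 0.5, -0.4]
opening: 0.0569
[0.44907667 0.33272206 0.07448805] [3.12271742 0.00387533 0.94686876]
[271.55502316 254.0067543 ]
```

View pics/w9.png

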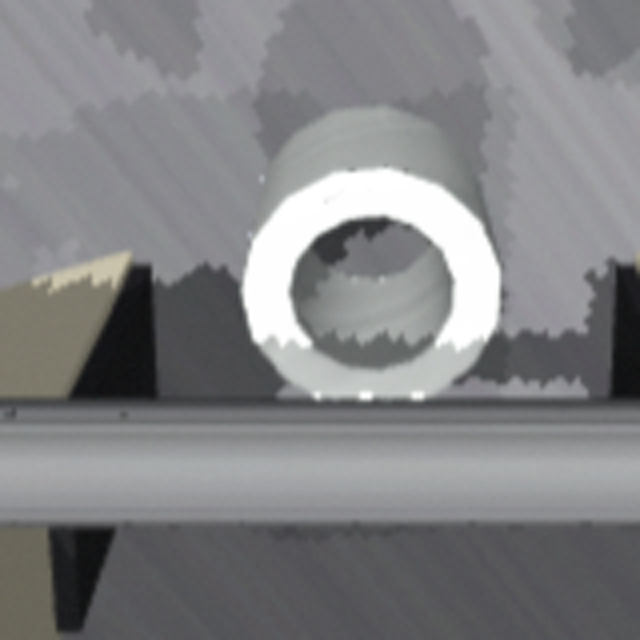

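```bash
python3 - <<'E'
from h import *
w=Cam("wrist"); print(w.onz(272.4,251,.034),telemetry.observe()["tool_pos"])
E
```

```text
[0.44909662 0.33351992 0.034     ] [0.44898055 0.33261898 0.07430341]
```

```bash
python3 -m creep '[0.62,0,0.0008,-0.03,0, 0.62,0,0,-0.012,0, 0.62,0,0,0,0]' 20
```

```text
time: 11.02
tool_pos: [0.45, 0.3342, 0.0334]
tool_rot: [3.121, 0.001, 0.948]
contact_force: [0.2, -0.4, 0.9]
opening: 0.0571
```

```bash
python3 -m creep '[0.28,-0.0008,-0.0006,-0.001,0, 0.28,0,0,0,0, 0.28,0,0,0,0,0.28,0,0,0,0]' 25
```

```text
time: 11.52
tool_pos: [0.45, 0.334, 0.0342]
tool_rot: [3.12, -0.002, 0.948]
contact_force: [0.0, 0.1, -2.0]
opening: 0.0362
```

```bash
python3 -m creep '[0.28,0,0,0.05,0, 0.28,0,0,0.045,0, 0.28,0.0103,-0.0485,0,0, 0.28,0.0103,-0.0485,0,0, 0.28,0.0103,-0.0485,0,0.05, 0.28,0.0103,-0.0485,0,0.05, 0.28,0.0103,-0.0485,0,0.05, 0.28,0.0103,-0.0485,0,0, 0.28,0.0103,-0.0485,0,0, 0.28,0.0083,-0.04,0,0, 0.28,0,0,0,0]' 25;  python3 - <<'E'
from h import *
w=Cam("wrist"); cv2.imwrite("pics/w10.png",w.im)
o=telemetry.observe(); T=o["tool_pos"]; print(T,o["tool_rot"])
print("slim2 pred",w.proj([.5345,-.065,.07]),w.proj(T-[0,0,.0002]),w.proj(T-[0,0,.0342]))
E
```

```text
time: 12.9
tool_pos: [0.5306, -0.0576, 0.1321]
tool_rot: [3.118, -0.002, 1.105]
contact_force: [-1.2, 0.6, -2.1]
opening: 0.0363
[ 0.53003143 -0.05621617  0.1319351 ] [ 3.1186535e+00 -2.0538193e-03  1.1065356e+00]
slim2 pred [283.53821028 246.04724257] [271.81581636 286.23194327] [270.88893806 255.07180697]
```

View pics/w10.png

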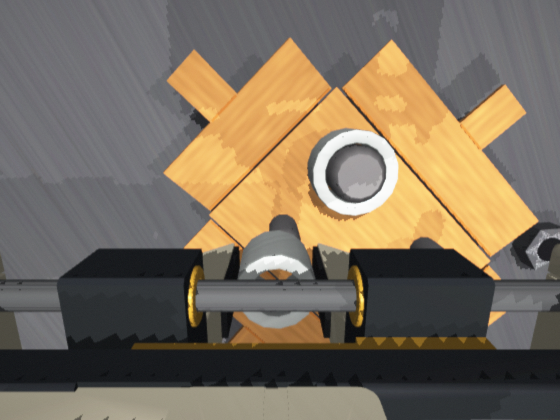

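```bash
python3 -m creep '[0.28,0.0045,-0.0085,0,0, 0.28,0,0,0,0]' 25;  python3 - <<'E'
from h import *
w=Cam("wrist"); w.crop(180,130,380,330,4,"pics/w11.png")
o=telemetry.observe(); T=o["tool_pos"]; print(T,o["tool_rot"])
print("slim2 pred",w.proj([.5345,-.065,.07]),w.proj([.5345,-.065,.034]),w.proj(T-[0,0,.0002]),w.proj(T-[0,0,.0342]))
print("wide top pred",w.proj([.5916,-.046,.064]))
E
```

```text
time: 13.2
tool_pos: [0.5343, -0.0634, 0.1318]
tool_rot: [3.12, -0.002, 1.109]
contact_force: [0.7, -0.5, -2.0]
opening: 0.0359
[ 0.53398401 -0.0629625   0.13170414] [ 3.12040285e+00 -2.26019069e-03  1.10871880e+00]
slim2 pred [273.84995112 240.93778722] [272.9361635  222.96345581] [273.19719925 287.95742901] [272.15656461 256.53835216]
wide top pred [346.26343907 168.69029854]
```

View pics/w11.png

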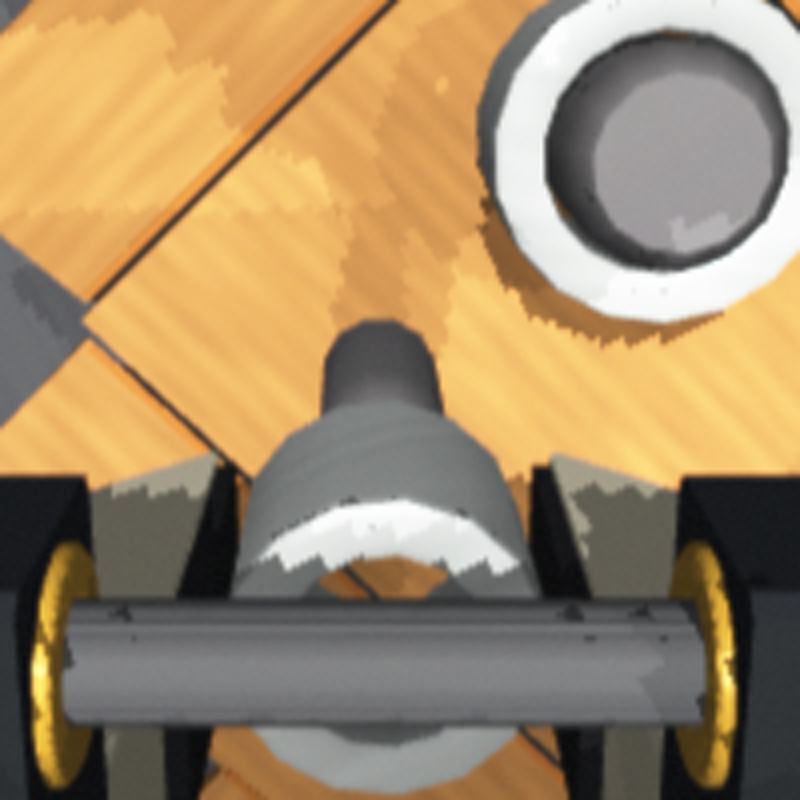

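```bash
python3 - <<'E'
from h import *
from scipy.spatial.transform import Rotation as Ro
for i in range(4):
    o=telemetry.observe(); w=Cam("wrist"); T=o["tool_pos"]; Rt=Ro.from_euler('xyz',o["tool_rot"]).as_matrix()
    print(T.round(5),o["tool_rot"].round(4),(w.R@T+w.t).round(5),w.proj(T).round(2), Ro.from_matrix(w.R@Rt).as_euler('xyz').round(4))
E
```

```text
[ 0.53398 -0.06296  0.1317 ] [ 3.1204e+00 -2.3000e-03  1.1087e+00] [-0.00048  0.03357  0.1463 ] [274.37 288.79] [ 7.0000e-04  2.6800e-01 -1.5702e+00]
[ 0.53391 -0.06289  0.1317 ] [ 3.1204e+00 -2.2000e-03  1.1088e+00] [-0.00046  0.03356  0.14629] [274.42 288.78] [ 6.0000e-04  2.6800e-01 -1.5702e+00]
[ 0.5339  -0.06292  0.13174] [ 3.1203e+00 -2.2000e-03  1.1089e+00] [-0.00047  0.03357  0.14627] [274.41 288.79] [ 6.0000e-04  2.6800e-01 -1.5702e+00]
[ 0.53392 -0.06303  0.13179] [ 3.1202e+00 -2.2000e-03  1.1088e+00] [-0.00046  0.03359  0.14626] [274.44 288.86] [ 6.0000e-04  2.6800e-01 -1.5702e+00]
```

```bash
python3 - <<'E'
from h import *
w=Cam("wrist"); T=telemetry.observe()["tool_pos"]
f=lambda u,v:((u+.5)/4+180-.5,(v+.5)/4+130-.5)
# sleeve top ring ellipse in fine detail
g=cv2.cvtColor(w.im,cv2.COLOR_BGR2GRAY)
S=w.onz(*f(388,646),T[2]-.0002); print("sleeve",S,"T",T)
ur=w.R[0]; up=-w.R[1]
b=w.onz(*f(383,318),.034); d=np.array([up[0],up[1],0]); d/=np.linalg.norm(d)
print("foot back",b,"centre",b-.010*d)
l=w.onz(*f(322,395),.05);r=w.onz(*f(443,395),.05); print("edges mid",(l+r)/2,np.linalg.norm(l-r), d)
m=w.onz(*f(667,150),.064); print("wide",m)
cv2.imwrite("pics/w12.png",cv2.resize(w.im[200:340,220:330],None,fx=5,fy=5,interpolation=cv2.INTER_CUBIC))
E
```

```text
sleeve [ 0.53425914 -0.0646167   0.13161389] T [ 0.53397903 -0.06323622  0.13181389]
foot back [ 0.54007235 -0.05647365  0.034     ] centre [ 0.53556466 -0.06540006  0.034     ]
edges mid [ 0.53580786 -0.06410596  0.05      ] 0.019809905421146228 [0.45076916 0.89264056 0.        ]
wide [ 0.59159785 -0.04486595  0.064     ]
```

View pics/w12.png

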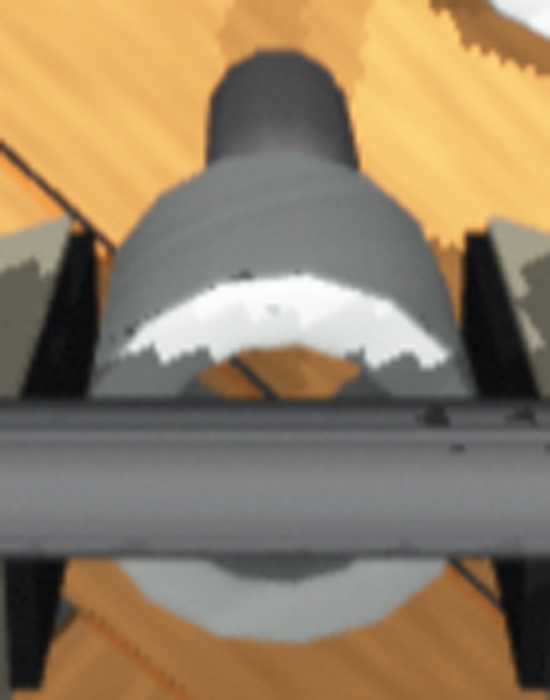

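```bash
python3 -m creep '[0.28,0.0012,-0.0003,-0.021,0, 0.28,0,0,0,0]' 25;  python3 - <<'E'
from h import *
w=Cam("wrist");T=telemetry.observe(); print(T["tool_pos"],T["tool_rot"]); T=T["tool_pos"]
cv2.imwrite("pics/w13.png",cv2.resize(w.im[200:340,210:340],None,fx=5,fy=5,interpolation=cv2.INTER_CUBIC))
E
```

```text
time: 13.75
tool_pos: [0.5353, -0.0631, 0.1109]
tool_rot: [3.119, -0.002, 1.109]
contact_force: [-0.4, 0.2, -2.3]
opening: 0.0362
[ 0.53614781 -0.0632542   0.11192984] [ 3.11704842e+00 -2.86178672e-03  1.10927447e+00]
```

View pics/w13.png

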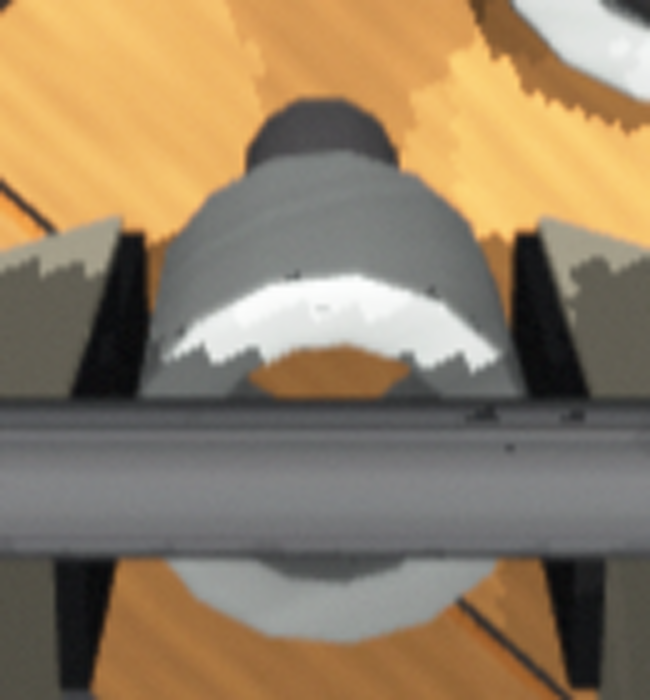

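```bash
python3 - <<'E'
from h import *
o=telemetry.observe();w=Cam("wrist"); T=o["tool_pos"]
f=lambda u,v:((u+.5)/5+210-.5,(v+.5)/5+200-.5)
gi=lambda p:((p-[209.5+.0,199.5])*5)
S=w.onz(*f(335,458),T[2]-.0002); print("sleeve",S,"T",T)
up=-w.R[1]; d=np.array([up[0],up[1],0]); d/=np.linalg.norm(d)
b=w.onz(*f(322,97),.034); print("foot centre",b-.010*d)
l=w.onz(*f(247,150),.038);r=w.onz(*f(398,150),.038); print("edges mid",(l+r)/2,np.linalg.norm(l-r))
P=b-.010*d
for z in (.034,.065,.07): print(z,gi(w.proj([P[0],P[1],z])), gi(w.proj([P[0]-d[0]*.01,P[1]-d[1]*.01,z])))
for z in (T[2]-.0002,T[2]-.0342): print(gi(w.proj([S[0],S[1],z])),gi(w.proj(np.array([S[0],S[1],z])+.011*d)),gi(w.proj(np.array([S[0],S[1],z])-.011*d)))
E
```

```text
sleeve [ 0.53642537 -0.06482417  0.11172984] T [ 0.53614781 -0.0632542   0.11192984]
foot centre [ 0.53630398 -0.06608088  0.034     ]
edges mid [ 0.5382268  -0.06232771  0.038     ] 0.019068517935728814
0.034 [322.06246718 171.69330273] [321.63513173 244.15741889]
0.065 [327.76795263 263.03179138] [327.1983305  345.39099864]
0.07 [328.85874156 280.4941113 ] [328.25962461 364.70337752]
[335.5 458.5] [336.50292701 339.77920994] [334.53567516 572.65128506]
[326.34949367 298.91955106] [327.01712884 199.63099809] [325.70293691 395.0733917 ]
```

```bash
python3 -m creep '[0.28,-0.0004,-0.0006,-0.008,0, 0.28,0,0,-0.005,0]' 25; python3 -m creep '[0.28,0,0,-0.002,0]' 25
```

```text
time: 14.1
tool_pos: [0.5369, -0.0642, 0.1003]
tool_rot: [3.113, -0.004, 1.109]
contact_force: [0.6, -0.6, -2.0]
opening: 0.0364
time: 14.22
tool_pos: [0.5367, -0.0641, 0.0982]
tool_rot: [3.114, -0.004, 1.109]
contact_force: [-1.9, 1.8, 0.8]
opening: 0.036
```

```bash
python3 -m creep '[0.28,-0.0003,0.0003,-0.004,0]' 25; python3 -m creep '[0.28,0,0,-0.004,0]' 25
```

```text
time: 14.35
tool_pos: [0.5363, -0.0636, 0.0942]
tool_rot: [3.114, -0.004, 1.109]
contact_force: [-1.2, -0.3, -1.9]
opening: 0.0361
time: 14.48
tool_pos: [0.5362, -0.0636, 0.0898]
tool_rot: [3.114, -0.004, 1.109]
contact_force: [-1.1, 0.7, -2.8]
opening: 0.036
```

```bash
python3 -m creep '[0.28,0,0,-0.008,0, 0.28,0,0,-0.004,0]' 25; python3 -m creep '[0.28,0,0,-0.005,0, 0.28,0,0,-0.003,0]' 25;python3 -m creep '[0.28,0,0,-0.003,0]' 25
```

```text
time: 14.72
tool_pos: [0.5362, -0.0636, 0.0768]
tool_rot: [3.114, -0.004, 1.109]
contact_force: [-0.4, 0.1, -2.4]
opening: 0.0363
time: 14.98
tool_pos: [0.5362, -0.0637, 0.0679]
tool_rot: [3.114, -0.004, 1.109]
contact_force: [-0.8, 1.2, 10.0]
opening: 0.0359
time: 15.1
tool_pos: [0.5364, -0.0637, 0.0674]
tool_rot: [3.113, -0.004, 1.109]
contact_force: [-12.8, 4.0, 41.2]
opening: 0.0359
```

```bash
python3 -m creep '[0.52,0,0,0.001,0, 0.52,0,0,0,0, 0.52,0,0,0.002,0, 0.52,0,0,0.04,0,0.52,0,0,0.05,0, 0.52,0,0,0.05,0, 0.52,0,0,0,0]' 25;  python3 - <<'E'
from h import *
o=telemetry.observe(); print(o["tool_pos"],o["tool_rot"])
w=Cam("wrist"); cv2.imwrite("pics/w14.png",w.im)
s=Cam("side"); s.crop(210,140,350,245,5,"pics/s14.png")
E
```

```text
time: 15.98
tool_pos: [0.5372, -0.0643, 0.215]
tool_rot: [3.111, -0.004, 1.109]
contact_force: [-0.1, 0.3, -0.8]
opening: 0.0479
[ 0.53720984 -0.06427887  0.21502609] [ 3.11070389 -0.00383726  1.10928548]
```

View pics/w14.png

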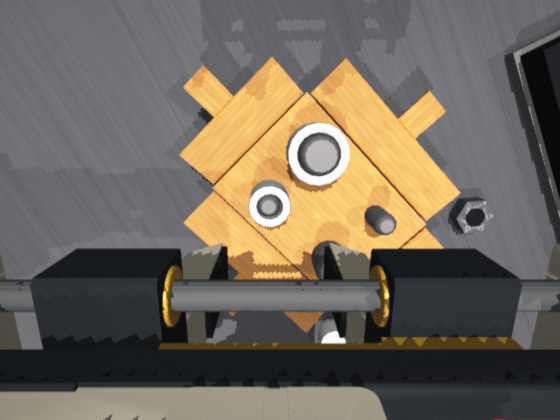

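View pics/s14.png

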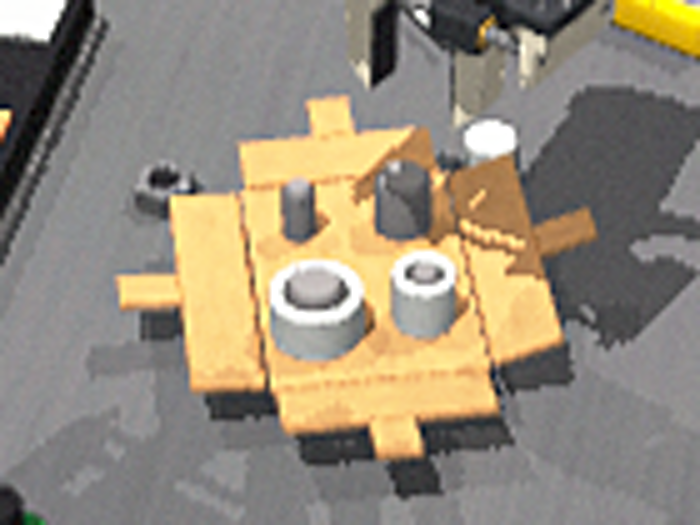

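```bash
python3 -m creep '[0.52,-0.015,-0.0135,-0.01,-0.16, 0.52,-0.015,-0.0135,-0.01,-0.16, 0.52,-0.015,-0.0135,-0.01,-0.16, 0.52,-0.015,-0.0135,-0.01,-0.16, 0.52,-0.014,-0.013,-0.01,-0.15, 0.52,0,0,0,0]' 8;  python3 - <<'E'
from h import *
o=telemetry.observe(); print(o["tool_pos"],o["tool_rot"])
w=Cam("wrist"); cv2.imwrite("pics/w15.png",w.im)
print(w.proj([.4602,-.1346,.0528]))
E
```

```text
time: 16.82
tool_pos: [0.4533, -0.1301, 0.1486]
tool_rot: [3.134, 0.011, 0.296]
contact_force: [0.6, 0.1, -0.3]
opening: 0.0479
[ 0.45329232 -0.13008418  0.14862337] [3.1344236  0.01096938 0.29582445]
[283.15226459 213.43091845]
```

View pics/w15.png

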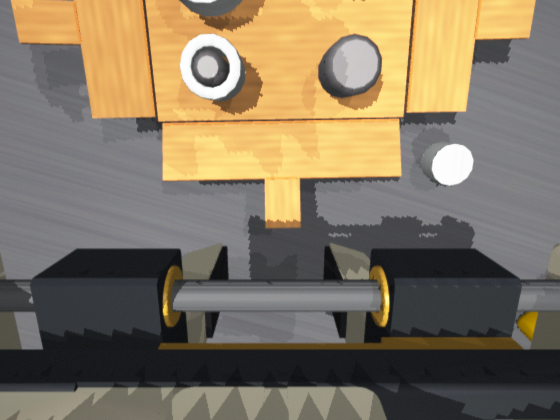

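```bash
python3 -m creep '[0.52,0.0069,-0.0045,0,0.017, 0.52,0,0,-0.03,0, 0.52,0,0,0,0]' 8;  python3 - <<'E'
from h import *
o=telemetry.observe(); print(o["tool_pos"],o["tool_rot"])
w=Cam("wrist"); w.crop(180,150,380,330,4,"pics/w16.png")
print(w.proj([.4602,-.1346,.0528]),w.proj(o["tool_pos"]-[0,0,.0125]))
E
```

```text
time: 17.25
tool_pos: [0.4641, -0.1341, 0.1191]
tool_rot: [3.132, 0.008, 0.325]
contact_force: [0.6, 0.3, -0.4]
opening: 0.0482
[ 0.4641451  -0.13413843  0.11906915] [3.13230476 0.00771183 0.32475278]
[272.57678175 241.79898883] [274.59082979 276.05214253]
```

View pics/w16.png

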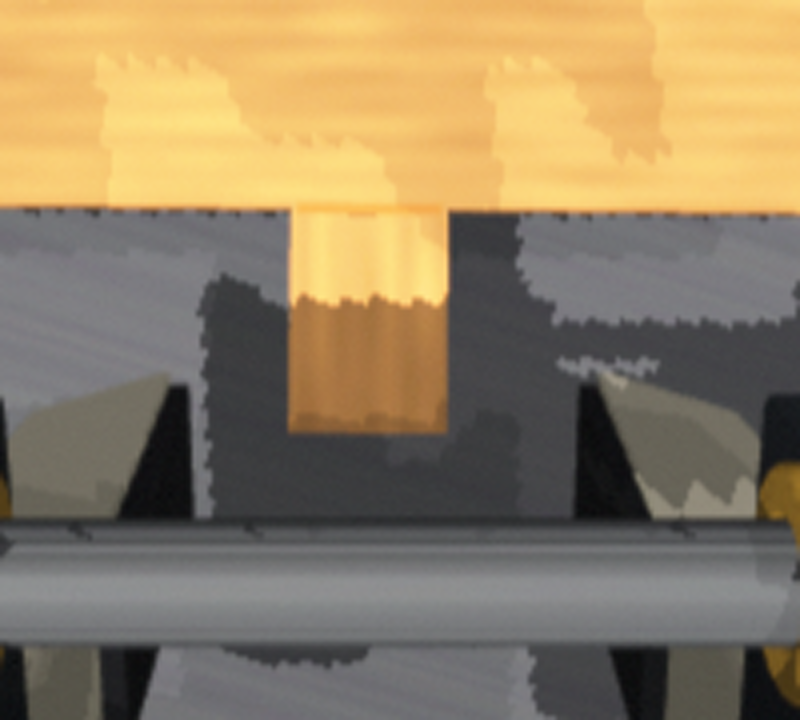

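```bash
python3 -m creep '[0.52,-0.0035,-0.0007,-0.03,-0.01, 0.52,0,0,-0.02,0, 0.52,0,0,-0.003,0, 0.52,0,0,0,0]' 8;  python3 - <<'E'
from h import *
o=telemetry.observe(); print(o["tool_pos"],o["tool_rot"])
w=Cam("wrist"); w.crop(180,150,380,330,4,"pics/w17.png")
s=Cam("side"); s.crop(220,140,360,245,5,"pics/s17.png")
print(w.proj([.4602,-.1346,.0528]),w.proj(o["tool_pos"]-[0,0,.0125]))
E
```

```text
time: 17.8
tool_pos: [0.4667, -0.1365, 0.0713]
tool_rot: [3.123, -0.002, 0.319]
contact_force: [-0.4, -0.5, -0.7]
opening: 0.0478
[ 0.46671646 -0.13646118  0.07134145] [ 3.12299282e+00 -2.39183325e-03  3.19375109e-01]
[266.21338204 281.34535804] [274.33332442 276.25830989]
```

View pics/w17.png

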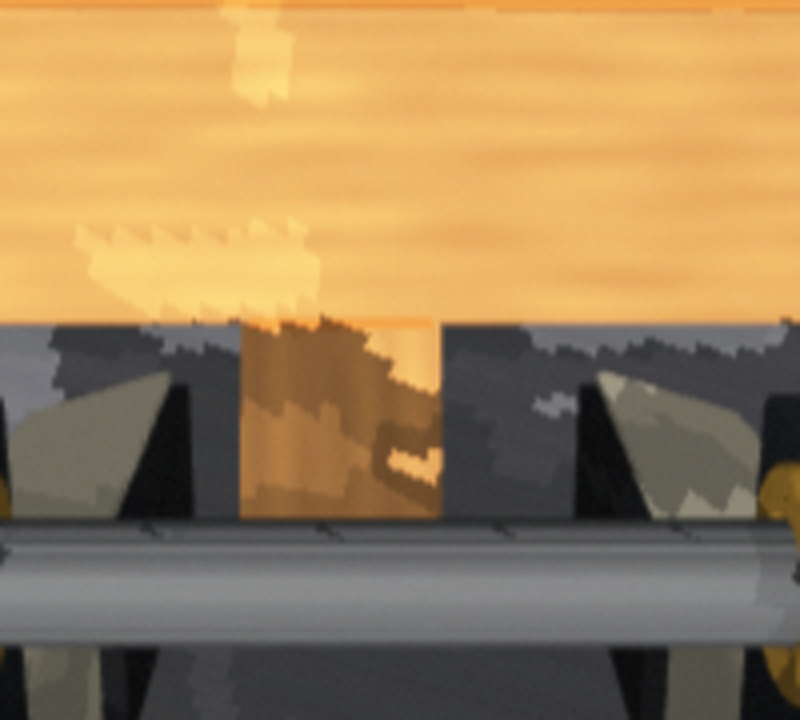

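View pics/s17.png

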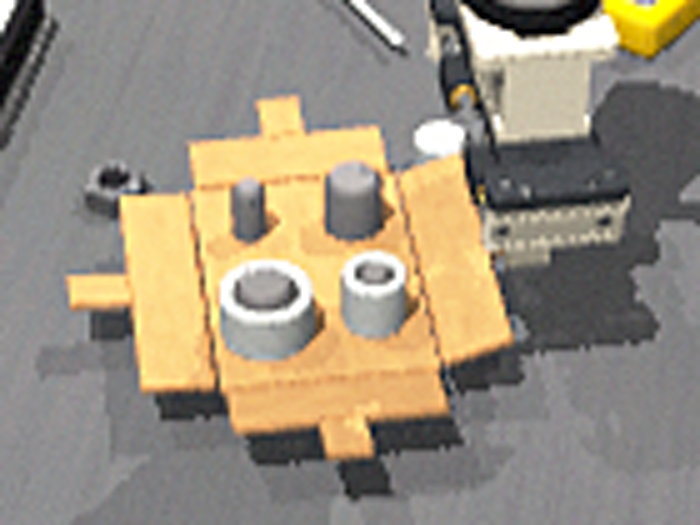

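```bash
python3 -m creep '[0.52,-0.0065,0.002,-0.006,0, 0.52,0,0,0,0]' 8;  python3 - <<'E'
from h import *
o=telemetry.observe(); print(o["tool_pos"],o["tool_rot"])
E
```

```text
time: 18.15
tool_pos: [0.4601, -0.1345, 0.0661]
tool_rot: [3.122, -0.004, 0.319]
contact_force: [0.2, 0.1, -0.4]
opening: 0.0478
[ 0.46012008 -0.13449697  0.06614937] [ 3.12150652 -0.00393377  0.31939607]
```

```bash
python3 -m creep '[0.2,0,0,0,0, 0.2,0,0,0,0, 0.2,0,0,0,0]' 8;  python3 - <<'E'
from h import *
o=telemetry.observe(); T=o["tool_pos"]; print(T,o["tool_rot"])
H=np.array([.5197,-.1153]); ex=np.array([.951,.308]); zt=T[2]-.0125-.032; rr=(H-T[:2])@ex
print("r",np.hypot(rr,zt),"theta",np.arctan2(zt,rr))
E
```

```text
time: 18.52
tool_pos: [0.4597, -0.1337, 0.0662]
tool_rot: [3.123, -0.004, 0.319]
contact_force: [3.6, 6.0, -1.6]
opening: 0.0241
[ 0.45972578 -0.13368852  0.06623566] [ 3.12337522 -0.00366037  0.31860686]
r 0.0663597928272115 theta 0.3337015289312474
```

```bash
cat >> h.py <<'E'
def arc(r,t0,t1,n,d):
    t=np.linspace(t0,t1,n+1)
    for a,b in zip(t,t[1:]):
        h=r*(np.cos(a)-np.cos(b)); print(round(b,2),np.round([d[0]*h,d[1]*h,r*(np.sin(b)-np.sin(a))],4))
E
python3 -c "
from h import *
arc(.066,.33,1.58,8,(.951,.308))"
```

```text
0.49 [0.0039 0.0013 0.0095]
0.64 [0.0052 0.0017 0.0087]
0.8 [0.0065 0.0021 0.0077]
0.96 [0.0075 0.0024 0.0066]
1.11 [0.0084 0.0027 0.0053]
1.27 [0.0091 0.0029 0.0038]
1.42 [0.0095 0.0031 0.0023]
1.58 [0.0098 0.0032 0.0007]
```

```bash
python3 -m creep '[0.2,0.0039,0.0013,0.0095,0, 0.2,0.0052,0.0017,0.0087,0, 0.2,0.0065,0.0021,0.0077,0]' 8;  python3 - <<'E'
from h import *
o=telemetry.observe(); T=o["tool_pos"]; print(T,o["tool_rot"])
H=np.array([.5197,-.1153]); ex=np.array([.951,.308]); zt=T[2]-.0125-.032; rr=(H-T[:2])@ex
print("r",np.hypot(rr,zt),"theta",np.arctan2(zt,rr))
s=Cam("side"); s.crop(220,140,360,245,5,"pics/s18.png")
E
```

```text
time: 18.9
tool_pos: [0.4755, -0.1283, 0.0931]
tool_rot: [3.124, -0.002, 0.319]
contact_force: [0.9, -0.2, -4.6]
opening: 0.024
[ 0.47549971 -0.12831957  0.09309895] [ 3.12448066e+00 -1.89899705e-03  3.18513349e-01]
r 0.06694739895663339 theta 0.8123818424207132
```

View pics/s18.png

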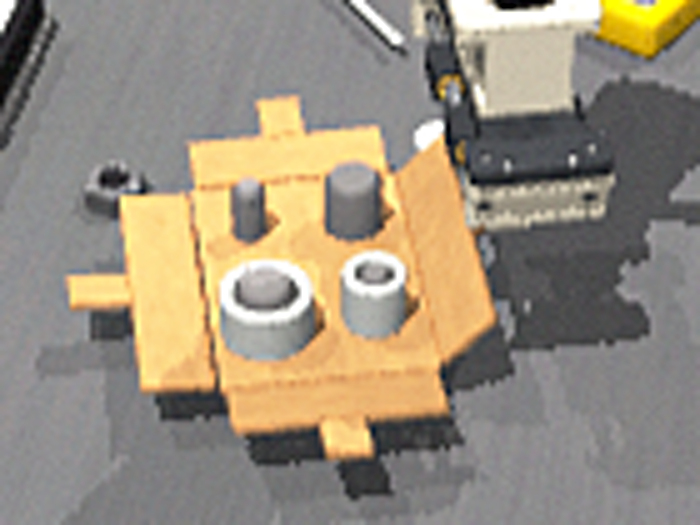

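The panel follows. Continue the arc.

```bash
python3 -m creep '[0.2,0.0073,0.0024,0.0062,0, 0.2,0.0084,0.0027,0.005,0, 0.2,0.0091,0.0029,0.0036,0, 0.2,0.009,0.003,0.002,0]' 8;  python3 - <<'E'
from h import *
o=telemetry.observe(); T=o["tool_pos"]; print(T,o["tool_rot"])
H=np.array([.5197,-.1153]); ex=np.array([.951,.308]); zt=T[2]-.0125-.032; rr=(H-T[:2])@ex
print("r",np.hypot(rr,zt),"theta",np.arctan2(zt,rr))
s=Cam("side"); s.crop(220,140,360,245,5,"pics/s19.png")
E
```

```text
time: 19.45
tool_pos: [0.5122, -0.1163, 0.1121]
tool_rot: [3.124, -0.003, 0.319]
contact_force: [-0.3, -0.9, -2.9]
opening: 0.024
[ 0.51224016 -0.11631383  0.11207189] [ 3.12396628e+00 -2.85948661e-03  3.18656489e-01]
r 0.06797659655011355 theta 1.461621959788765
```

View pics/s19.png

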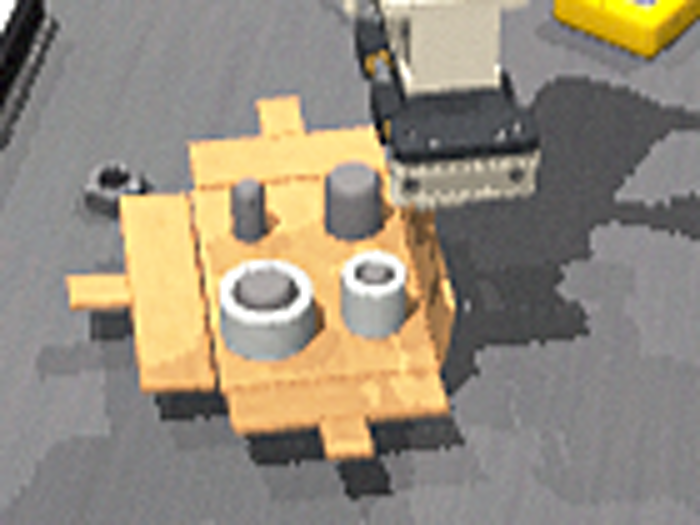

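```bash
for i in 1; do python3 -m creep '[0.2,0.0065,0.0021,-0.001,0]' 8; python3 -m creep '[0.2,0.0012,0.0004,0,0]' 8; python3 -m creep '[0.2,0.001,0.0003,0,0]' 8; done;  python3 - <<'E'
from h import *
o=telemetry.observe(); T=o["tool_pos"]; print(T,o["tool_rot"])
H=np.array([.5197,-.1153]); ex=np.array([.951,.308]); zt=T[2]-.0125-.032; rr=(H-T[:2])@ex
print("r",np.hypot(rr,zt),"theta",np.arctan2(zt,rr))
E
```

```text
time: 19.62
tool_pos: [0.5204, -0.1138, 0.1118]
tool_rot: [3.123, -0.005, 0.319]
contact_force: [-2.0, 1.6, 6.6]
opening: 0.0237
time: 19.75
tool_pos: [0.522, -0.1132, 0.1118]
tool_rot: [3.123, -0.005, 0.319]
contact_force: [-2.1, -0.2, -1.4]
opening: 0.0236
time: 19.88
tool_pos: [0.5225, -0.113, 0.1117]
tool_rot: [3.123, -0.004, 0.319]
contact_force: [-4.9, -2.0, 4.7]
opening: 0.0235
[ 0.52250131 -0.11304397  0.11170153] [ 3.12337012 -0.00355534  0.31941213]
r 0.06728542558529217 theta 1.6207372437131735
```

```bash
python3 -m creep '[0.5,-0.0003,0,0,0, 0.5,0,0,0,0, 0.5,0,0,0.03,0, 0.5,0,0,0.04,0]' 8;  python3 - <<'E'
from h import *
o=telemetry.observe(); T=o["tool_pos"]; print(T,o["tool_rot"])
s=Cam("side"); s.crop(220,140,360,245,5,"pics/s20.png")
w=Cam("wrist"); cv2.imwrite("pics/w20.png",w.im)
E
```

```text
time: 20.38
tool_pos: [0.5212, -0.1129, 0.1804]
tool_rot: [3.127, -0.001, 0.318]
contact_force: [1.3, -0.3, 0.4]
opening: 0.0455
[ 0.52123705 -0.11288237  0.18035919] [ 3.12657766e+00 -6.07344262e-04  3.18348905e-01]
```

View pics/s20.png

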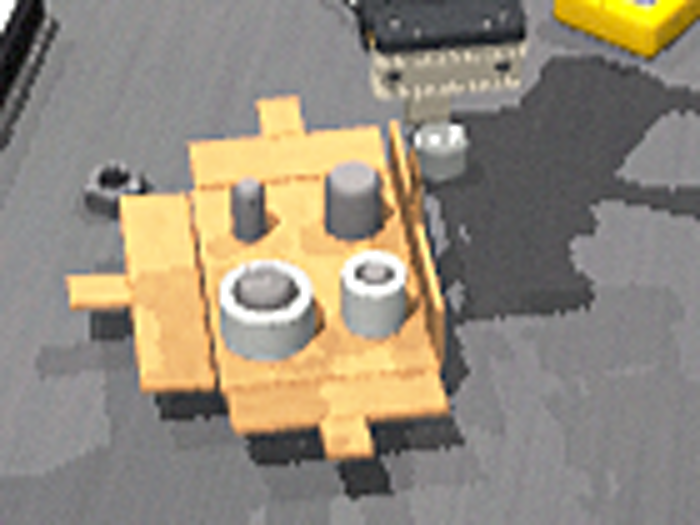

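View pics/w20.png

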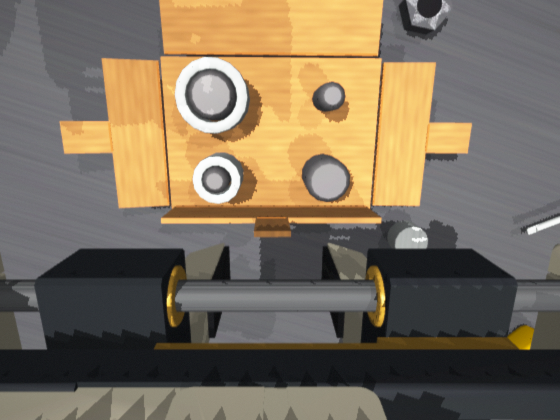

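```bash
python3 -m creep '[0.5,0.042,0.0133,0,0, 0.5,0.042,0.0133,0,0, 0.5,0.042,0.0133,0,0, 0.5,0.036,0.011,0,0, 0.5,0,0,0,0, 0.5,0,0,-0.03,0,0.5,0,0,0,0]' 8;  python3 - <<'E'
from h import *
o=telemetry.observe(); T=o["tool_pos"]; print(T,o["tool_rot"])
w=Cam("wrist"); cv2.imwrite("pics/w21.png",w.im)
s=Cam("side"); s.crop(200,130,340,235,5,"pics/s21.png")
print(w.proj([.6969,-.0573,.0386]))
E
```

```text
time: 21.35
tool_pos: [0.6883, -0.0617, 0.1492]
tool_rot: [3.122, -0.006, 0.316]
contact_force: [0.3, -0.3, -0.1]
opening: 0.0459
[ 0.68834542 -0.0616503   0.14919061] [ 3.1216782  -0.00641263  0.31641102]
[269.88470944 204.59868024]
```

View pics/w21.png

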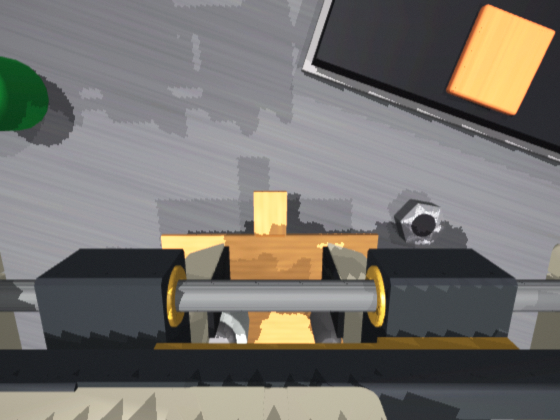

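View pics/s21.png

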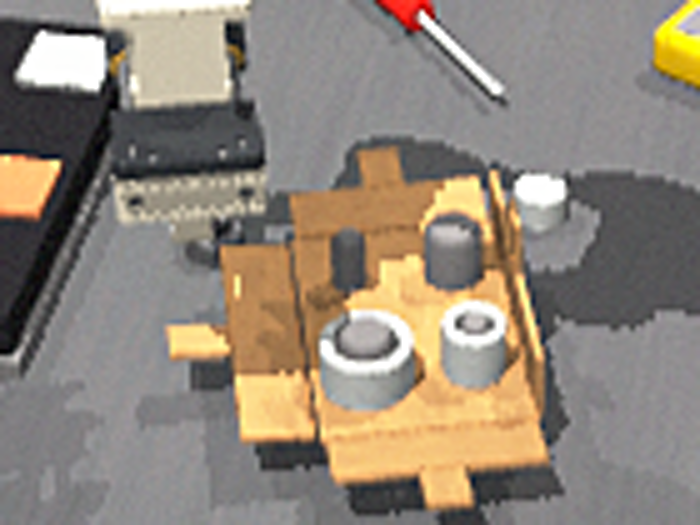

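```bash
python3 -m creep '[0.5,0.0086,0.0044,-0.03,0, 0.5,0,0,-0.03,0, 0.5,0,0,-0.015,0, 0.5,0,0,0,0]' 8;  python3 - <<'E'
from h import *
o=telemetry.observe(); T=o["tool_pos"]; print(T,o["tool_rot"])
w=Cam("wrist"); w.crop(180,150,380,330,4,"pics/w22.png")
print(w.proj([.6969,-.0573,.0386]),w.proj(T-[0,0,.0125]))
E
```

```text
time: 21.95
tool_pos: [0.7016, -0.0595, 0.0843]
tool_rot: [3.112, -0.023, 0.315]
contact_force: [-0.8, 0.4, 0.5]
opening: 0.0456
[ 0.70157481 -0.0594534   0.08430489] [ 3.11228994 -0.02305691  0.31481601]
[266.24421177 257.45294418] [274.08394158 276.78552134]
```

View pics/w22.png

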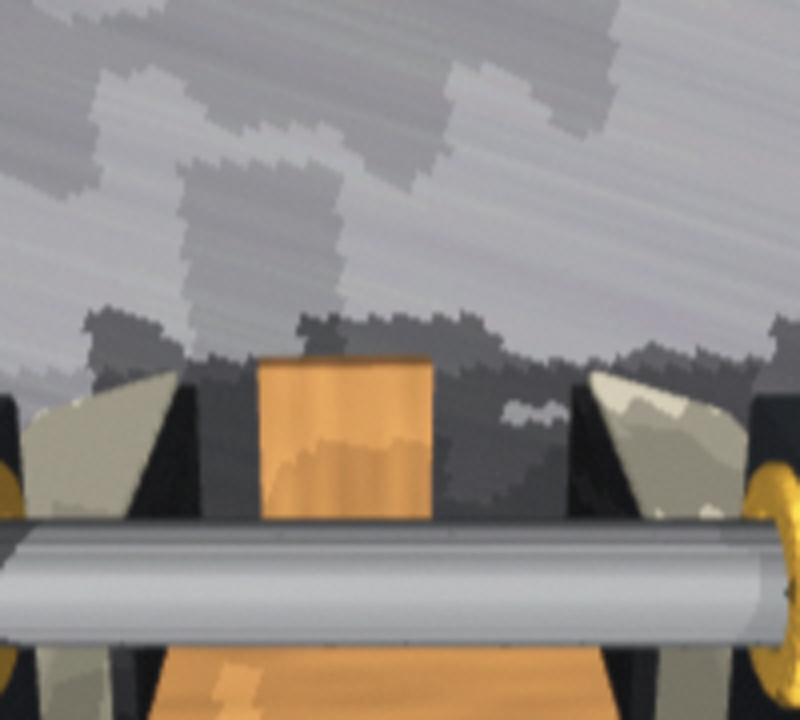

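```bash
python3 -m creep '[0.5,-0.006,0.0025,-0.02,0, 0.5,0,0,-0.01,0, 0.5,0,0,0,0]' 8;  python3 - <<'E'
from h import *
o=telemetry.observe(); T=o["tool_pos"]; print(T,o["tool_rot"])
w=Cam("wrist"); w.crop(180,150,380,330,4,"pics/w23.png")
print(w.proj([.6969,-.0573,.0386]),w.proj(T-[0,0,.0125]))
E
```

```text
time: 22.38
tool_pos: [0.6988, -0.0579, 0.06]
tool_rot: [3.107, -0.032, 0.315]
contact_force: [-1.0, 0.9, 0.2]
opening: 0.0457
[ 0.69881946 -0.05786073  0.06000673] [ 3.10731036 -0.03209093  0.31463491]
[271.08666862 272.46231999] [273.96218432 277.01744752]
```

View pics/w23.png

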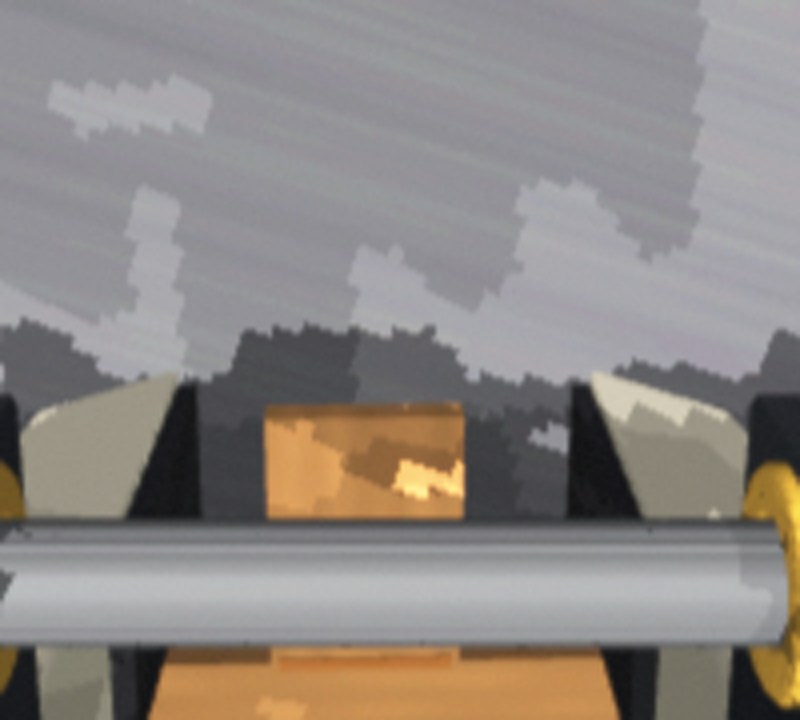

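```bash
python3 -m creep '[0.5,0.0022,0.0022,-0.009,0, 0.5,0,0,0,0]' 8;  python3 - <<'E'
from h import *
o=telemetry.observe(); T=o["tool_pos"]; print(T,o["tool_rot"])
w=Cam("wrist"); w.crop(180,150,380,330,4,"pics/w24.png")
E
```

```text
time: 22.68
tool_pos: [0.7023, -0.0558, 0.0523]
tool_rot: [3.106, -0.035, 0.315]
contact_force: [0.8, 0.1, -0.5]
opening: 0.0456
[ 0.70233219 -0.0557629   0.05232536] [ 3.10584627 -0.03480964  0.31458129]
```

View pics/w24.png

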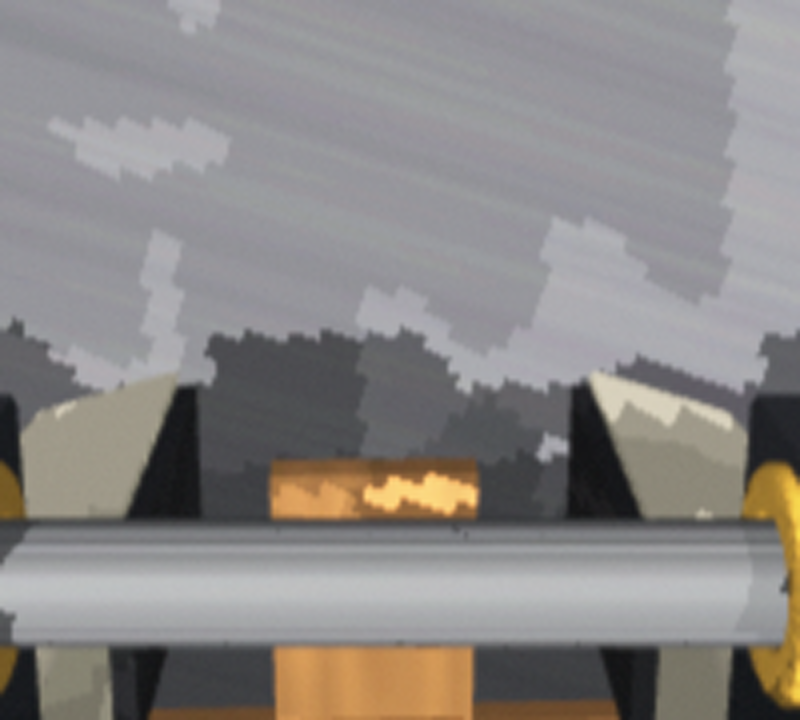

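```bash
python3 -m creep '[0.2,-0.0015,-0.0005,0,0, 0.2,0,0,0,0, 0.2,0,0,0,0]' 8;  python3 - <<'E'
from h import *
o=telemetry.observe(); T=o["tool_pos"]; print(T,o["tool_rot"])
H=np.array([.6344,-.0775]); ex=np.array([.951,.308]); zt=T[2]-.0125-.032; rr=-(H-T[:2])@ex
print("r",np.hypot(rr,zt),"theta",np.arctan2(zt,rr))
arc(.068,.12,1.58,9,(-.951,-.308))
E
```

```text
time: 23.1
tool_pos: [0.7009, -0.0551, 0.0532]
tool_rot: [3.108, -0.036, 0.314]
contact_force: [-0.1, 2.8, -0.1]
opening: 0.0237
[ 0.7009325  -0.05505425  0.05317926] [ 3.10758597 -0.03608707  0.31434181]
r 0.0707203083981334 theta 0.12303669389214261
0.28 [-0.0021 -0.0007  0.0108]
0.44 [-0.0037 -0.0012  0.0103]
0.61 [-0.0053 -0.0017  0.0095]
0.77 [-0.0067 -0.0022  0.0085]
0.93 [-0.0079 -0.0025  0.0073]
1.09 [-0.0089 -0.0029  0.0058]
1.26 [-0.0097 -0.0031  0.0043]
1.42 [-0.0102 -0.0033  0.0026]
1.58 [-0.0105 -0.0034  0.0008]
```

```bash
python3 -m creep '[0.2,-0.0021,-0.0007,0.0108,0, 0.2,-0.0037,-0.0012,0.0103,0, 0.2,-0.0053,-0.0017,0.0095,0, 0.2,-0.0067,-0.0022,0.0085,0]' 8;  python3 - <<'E'
from h import *
o=telemetry.observe(); T=o["tool_pos"]; print(T,o["tool_rot"])
H=np.array([.6344,-.0775]); ex=np.array([.951,.308]); zt=T[2]-.0125-.032; rr=-(H-T[:2])@ex
print("r",np.hypot(rr,zt),"theta",np.arctan2(zt,rr))
s=Cam("side"); s.crop(200,130,340,235,5,"pics/s25.png")
E
```

```text
time: 23.6
tool_pos: [0.6831, -0.0607, 0.0946]
tool_rot: [3.107, -0.038, 0.315]
contact_force: [1.2, 1.7, -1.0]
opening: 0.0237
[ 0.68310767 -0.06066079  0.09462874] [ 3.107211   -0.03839392  0.31459305]
r 0.07187426691597623 theta 0.771833641651082
```

View pics/s25.png

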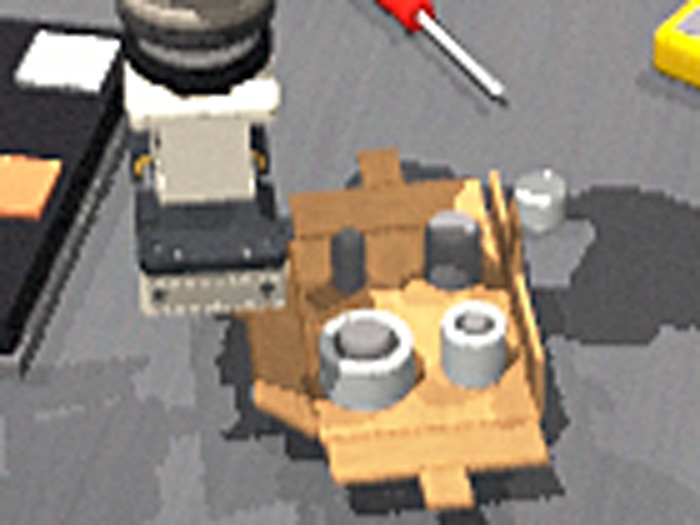

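```bash
python3 -m creep '[0.2,-0.008,-0.0026,0.007,0, 0.2,-0.009,-0.003,0.0055,0, 0.2,-0.0097,-0.0031,0.004,0, 0.2,-0.01,-0.0032,0.0015,0]' 8;  python3 - <<'E'
from h import *
o=telemetry.observe(); T=o["tool_pos"]; print(T,o["tool_rot"])
H=np.array([.6344,-.0775]); ex=np.array([.951,.308]); zt=T[2]-.0125-.032; rr=-(H-T[:2])@ex
print("r",np.hypot(rr,zt),"theta",np.arctan2(zt,rr))
s=Cam("side"); s.crop(200,130,340,235,5,"pics/s26.png")
E
```

```text
time: 24.15
tool_pos: [0.6438, -0.0734, 0.116]
tool_rot: [3.107, -0.04, 0.314]
contact_force: [0.9, 3.0, 3.7]
opening: 0.0241
[ 0.64379074 -0.07343824  0.11604647] [ 3.1065773  -0.04006546  0.31442629]
r 0.07226729961824147 theta 1.4294377471589628
```

View pics/s26.png

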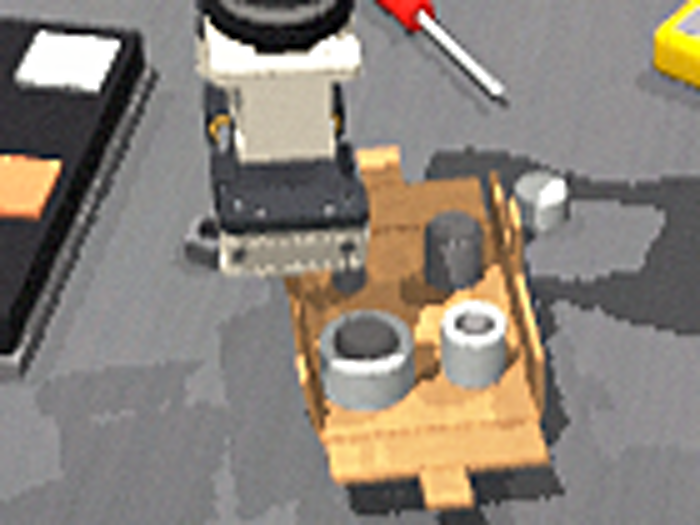

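```bash
python3 -m creep '[0.2,-0.007,-0.0023,-0.001,0]' 8; python3 -m creep '[0.2,-0.0015,-0.0005,0,0]' 8; python3 -m creep '[0.2,-0.001,-0.0003,0,0]' 8;
```

```text
time: 24.32
tool_pos: [0.636, -0.0761, 0.1163]
tool_rot: [3.106, -0.041, 0.314]
contact_force: [0.0, 4.1, 7.6]
opening: 0.0237
time: 24.45
tool_pos: [0.6339, -0.0767, 0.1164]
tool_rot: [3.106, -0.041, 0.314]
contact_force: [0.8, 1.0, -0.5]
opening: 0.0241
time: 24.58
tool_pos: [0.6327, -0.077, 0.1163]
tool_rot: [3.106, -0.041, 0.314]
contact_force: [0.6, 1.3, 2.5]
opening: 0.0243
```

```bash
python3 -m creep '[0.2,-0.001,-0.0003,0,0]' 8; python3 -m creep '[0.2,-0.001,-0.0003,0,0]' 8;python3 - <<'E'
from h import *
s=Cam("side"); s.crop(200,130,340,235,5,"pics/s27.png")
E
```

```text
time: 24.7
tool_pos: [0.6318, -0.0774, 0.1163]
tool_rot: [3.106, -0.041, 0.314]
contact_force: [0.6, 1.8, 3.7]
opening: 0.0238
time: 24.82
tool_pos: [0.6311, -0.0776, 0.1163]
tool_rot: [3.106, -0.041, 0.314]
contact_force: [3.0, 2.2, 1.1]
opening: 0.024
```

View pics/s27.png

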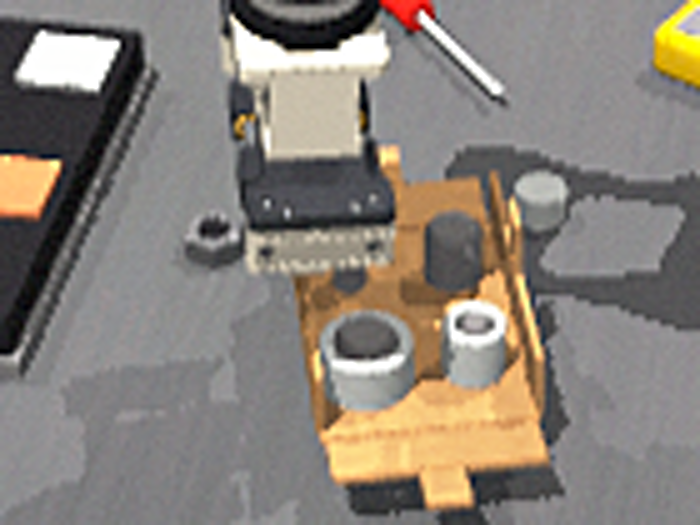

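```bash
python3 -m creep '[0.5,0.0004,0,0,0, 0.5,0,0,0,0, 0.5,0,0,0.03,0, 0.5,0,0,0.04,0, 0.5,0,0,0,0]' 8;  python3 - <<'E'
from h import *
o=telemetry.observe(); T=o["tool_pos"]; print(T,o["tool_rot"])
s=Cam("side"); s.crop(200,130,340,235,5,"pics/s28.png")
w=Cam("wrist"); cv2.imwrite("pics/w28.png",w.im)
E
```

```text
time: 25.5
tool_pos: [0.6287, -0.0788, 0.1848]
tool_rot: [3.108, -0.032, 0.314]
contact_force: [-1.0, 0.0, 0.7]
opening: 0.0456
[ 0.62873043 -0.07876477  0.18478599] [ 3.10827039 -0.03239049  0.31383121]
```

View pics/s28.png

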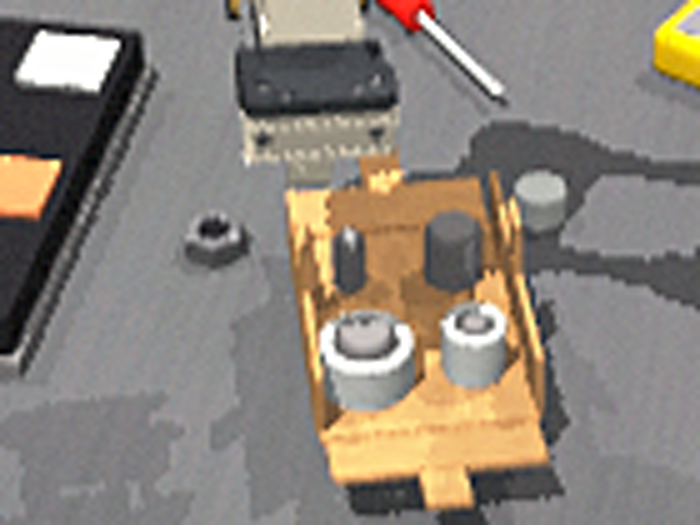

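View pics/w28.png

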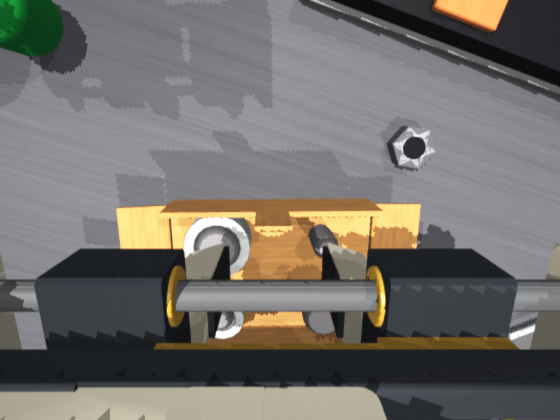

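```bash
python3 -m creep '[0.5,-0.0105,0.0135,0,0.174, 0.5,-0.0105,0.0135,0,0.174, 0.5,-0.0105,0.0135,0,0.174, 0.5,-0.0105,0.0135,0,0.174, 0.5,-0.0105,0.0135,0,0.174, 0.5,-0.0105,0.0135,0,0.174, 0.5,-0.0105,0.0135,0,0.174, 0.5,-0.0105,0.0135,0,0.174, 0.5,-0.0105,0.0125,-0.01,0.174, 0.5,0,0,0,0]' 8;  python3 - <<'E'
from h import *
o=telemetry.observe(); T=o["tool_pos"]; print(T,o["tool_rot"])
w=Cam("wrist"); cv2.imwrite("pics/w29.png",w.im)
print(w.proj([.5311,.0456,.0509]))
E
```

```text
time: 26.85
tool_pos: [0.5194, 0.0454, 0.1531]
tool_rot: [-3.141, -0.021, 1.928]
contact_force: [0.0, -0.1, 0.3]
opening: 0.046
[0.51938064 0.04541824 0.1531018 ] [-3.14085905 -0.02090988  1.92782829]
[290.52661791 226.62858693]
```

View pics/w29.png

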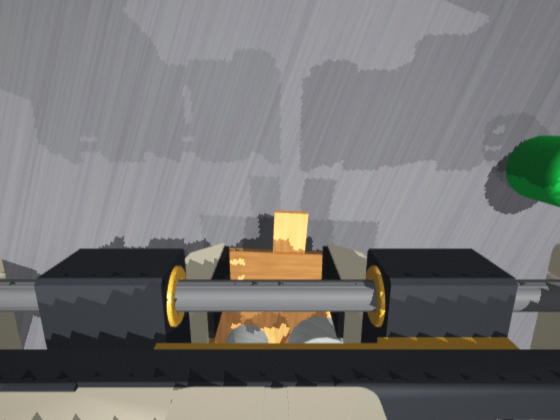

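```bash
python3 -m creep '[0.5,0.0117,0.001,-0.02,-0.04, 0.5,0,0,-0.02,0, 0.5,0,0,0,0]' 8;  python3 - <<'E'
from h import *
o=telemetry.observe(); T=o["tool_pos"]; print(T,o["tool_rot"])
w=Cam("wrist"); w.crop(180,150,380,330,4,"pics/w30.png")
print(w.proj([.5311,.0456,.0509]),w.proj(T-[0,0,.0125]))
E
```

```text
time: 27.28
tool_pos: [0.5339, 0.0441, 0.1126]
tool_rot: [3.14, -0.019, 1.873]
contact_force: [0.1, -0.5, 0.4]
opening: 0.0459
[0.53391156 0.04413161 0.11264704] [ 3.14017855 -0.01901517  1.87252692]
[270.99297568 236.37522133] [274.6429396  275.37211462]
```

View pics/w30.png

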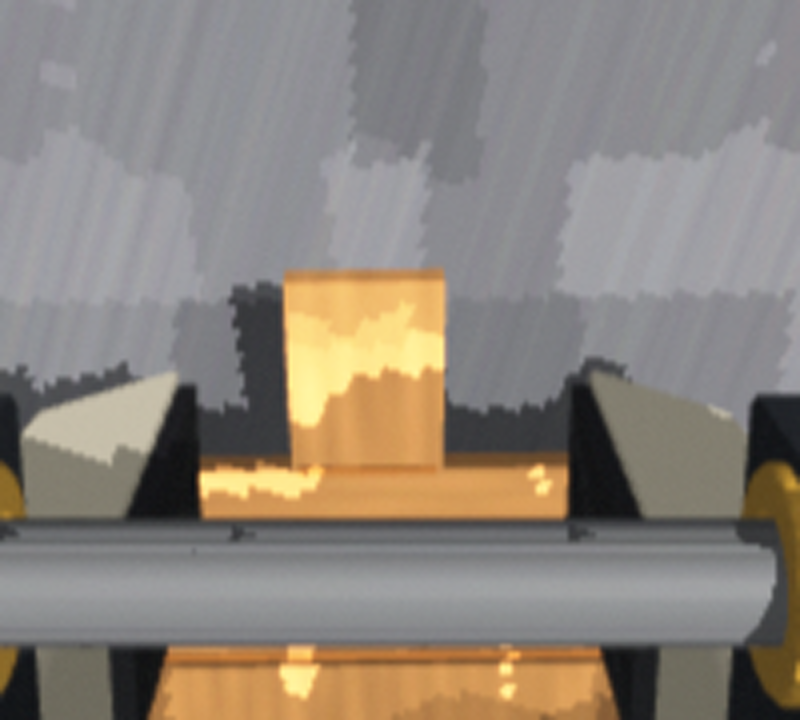

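```bash
python3 -m creep '[0.5,-0.0036,0.0039,-0.02,0.01, 0.5,0,0,-0.02,0, 0.5,0,0,0,0]' 8;  python3 - <<'E'
from h import *
o=telemetry.observe(); T=o["tool_pos"]; print(T,o["tool_rot"])
w=Cam("wrist"); w.crop(180,150,380,330,4,"pics/w31.png")
print(w.proj([.5303,.048,.0509]),w.proj(T-[0,0,.0125]))
E
```

```text
time: 27.7
tool_pos: [0.5335, 0.0469, 0.0759]
tool_rot: [3.133, -0.016, 1.878]
contact_force: [0.1, 0.1, -0.2]
opening: 0.046
[0.53351274 0.04694442 0.07588368] [ 3.13299278 -0.01597561  1.87798312]
[268.76881806 260.68994746] [274.45919536 275.32674378]
```

View pics/w31.png

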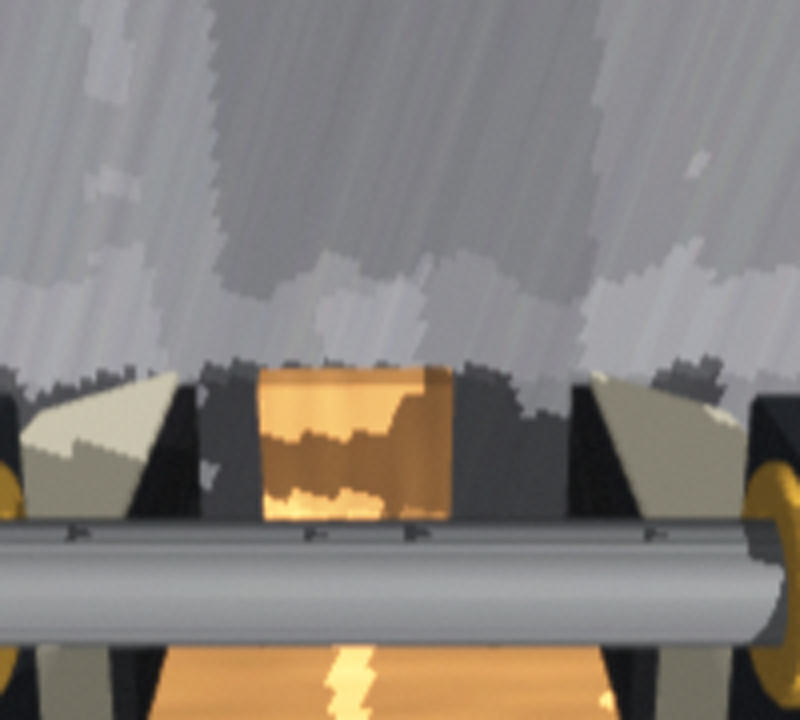

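```bash
python3 -m creep '[0.5,-0.0034,0.0013,-0.0125,0, 0.5,0,0,0,0]' 8;  python3 - <<'E'
from h import *
o=telemetry.observe(); T=o["tool_pos"]; print(T,o["tool_rot"])
w=Cam("wrist"); w.crop(180,150,380,330,4,"pics/w32.png")
E
```

```text
time: 28.0
tool_pos: [0.5316, 0.0481, 0.0653]
tool_rot: [3.129, -0.014, 1.877]
contact_force: [0.2, 0.5, -0.9]
opening: 0.0462
[0.53162759 0.0480795  0.06528863] [ 3.12851715 -0.01424835  1.87722852]
```

View pics/w32.png

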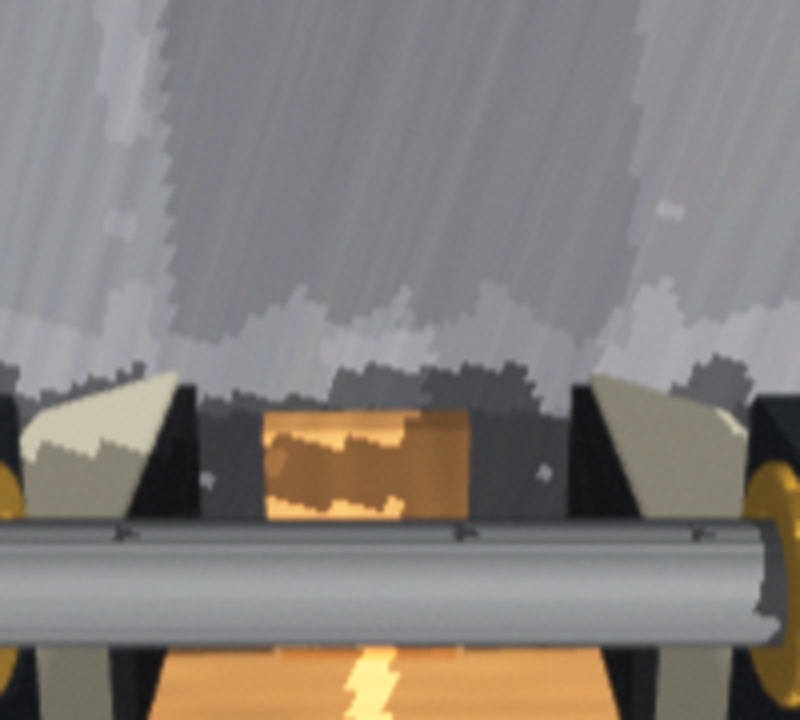

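```bash
python3 -m creep '[0.5,-0.0021,0.0023,-0.001,0, 0.5,0,0,0,0, 0.2,0,0,0,0, 0.2,0,0,0,0, 0.2,0,0,0,0]' 8;  python3 - <<'E'
from h import *
o=telemetry.observe(); T=o["tool_pos"]; print(T,o["tool_rot"])
H=np.array([.5506,-.0145]); ey=np.array([-.308,.951]); zt=T[2]-.0125-.032; rr=-(H-T[:2])@ey
print("r",np.hypot(rr,zt),"theta",np.arctan2(zt,rr))
arc(.066,.3,1.58,8,(.308,-.951))
E
```

```text
time: 28.68
tool_pos: [0.5291, 0.0502, 0.0653]
tool_rot: [3.129, -0.014, 1.878]
contact_force: [-3.0, -0.8, 0.3]
opening: 0.0236
[0.52908112 0.05022286 0.0652562 ] [ 3.12940006 -0.01369642  1.87788354]
r 0.07126872247898113 theta 0.2955212844373478
0.46 [ 0.0012 -0.0037  0.0098]
0.62 [ 0.0017 -0.0052  0.009 ]
0.78 [ 0.0021 -0.0065  0.0081]
0.94 [ 0.0025 -0.0076  0.0069]
1.1 [ 0.0028 -0.0085  0.0055]
1.26 [ 0.003  -0.0093  0.004 ]
1.42 [ 0.0032 -0.0098  0.0024]
1.58 [ 0.0032 -0.01    0.0007]
```

```bash
python3 -m creep '[0.2,0.0012,-0.0037,0.0098,0, 0.2,0.0017,-0.0052,0.009,0, 0.2,0.0021,-0.0065,0.0081,0, 0.2,0.0025,-0.0076,0.0067,0]' 8;  python3 - <<'E'
from h import *
o=telemetry.observe(); T=o["tool_pos"]; print(T,o["tool_rot"])
H=np.array([.5506,-.0145]); ey=np.array([-.308,.951]); zt=T[2]-.0125-.032; rr=-(H-T[:2])@ey
print("r",np.hypot(rr,zt),"theta",np.arctan2(zt,rr))
s=Cam("side"); s.crop(200,130,340,235,5,"pics/s33.png")
E
```

```text
time: 29.18
tool_pos: [0.5363, 0.0274, 0.1011]
tool_rot: [3.13, -0.016, 1.878]
contact_force: [-2.1, 2.4, 1.4]
opening: 0.0239
[0.53629454 0.02741383 0.10114212] [ 3.13016454 -0.01629259  1.87798398]
r 0.07188755719228065 theta 0.907434637164998
```

View pics/s33.png

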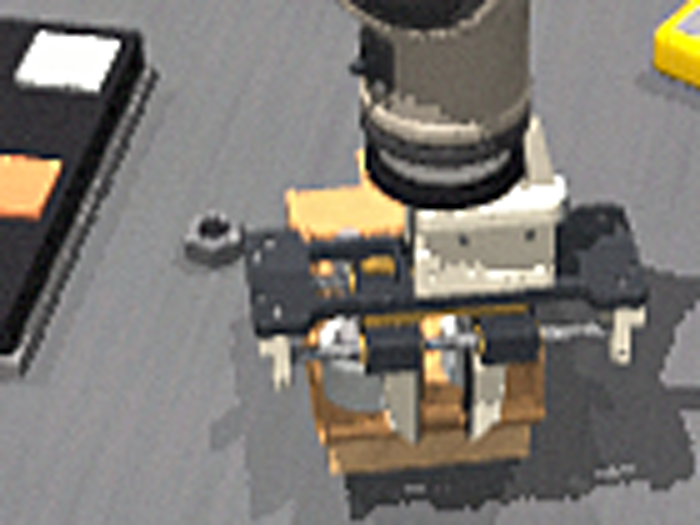

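```bash
python3 -m creep '[0.2,0.0028,-0.0085,0.0058,0, 0.2,0.003,-0.0093,0.0042,0, 0.2,0.0032,-0.0098,0.0025,0, 0.2,0.002,-0.006,0,0]' 8;  python3 - <<'E'
from h import *
o=telemetry.observe(); T=o["tool_pos"]; print(T,o["tool_rot"])
H=np.array([.5506,-.0145]); ey=np.array([-.308,.951]); zt=T[2]-.0125-.032; rr=-(H-T[:2])@ey
print("r",np.hypot(rr,zt),"theta",np.arctan2(zt,rr),"rr",rr)
E
```

```text
time: 29.72
tool_pos: [0.5485, -0.0101, 0.1163]
tool_rot: [3.129, -0.014, 1.877]
contact_force: [-3.2, 1.5, 5.1]
opening: 0.0238
[ 0.54851632 -0.01012938  0.11634745] [ 3.12885677 -0.01397039  1.87727081]
r 0.07200749781619188 theta 1.5041116620615547 rr 0.004798237834762602
```

```bash
python3 -m creep '[0.2,0.001,-0.003,-0.0005,0]' 8; python3 -m creep '[0.2,0.0004,-0.0012,0,0]' 8; python3 -m creep '[0.2,0.0004,-0.0012,0,0]' 8
```

```text
time: 29.85
tool_pos: [0.5499, -0.0143, 0.1163]
tool_rot: [3.129, -0.013, 1.877]
contact_force: [-3.6, 0.4, 6.3]
opening: 0.0236
time: 29.98
tool_pos: [0.5505, -0.0164, 0.1164]
tool_rot: [3.129, -0.013, 1.876]
contact_force: [-1.8, 0.8, 2.2]
opening: 0.0237
time: 30.1
tool_pos: [0.5511, -0.0182, 0.1163]
tool_rot: [3.128, -0.012, 1.876]
contact_force: [-2.2, 0.4, 2.5]
opening: 0.0238
```

```bash
python3 - <<'E'
from h import *
o=telemetry.observe(); T=o["tool_pos"]; print(T,o["contact_force"])
w=Cam("wrist"); cv2.imwrite("pics/w34.png",w.im)
s=Cam("side"); s.crop(200,130,340,235,5,"pics/s34.png")
E
```

```text
[ 0.55105519 -0.01822193  0.1163391 ] [-2.21895036  0.39368209  2.49724654]
```

View pics/w34.png

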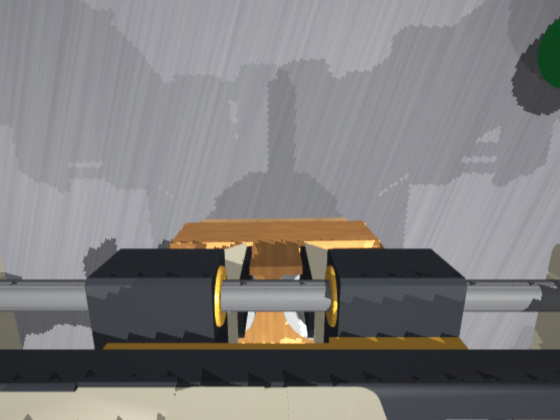

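View pics/s34.png

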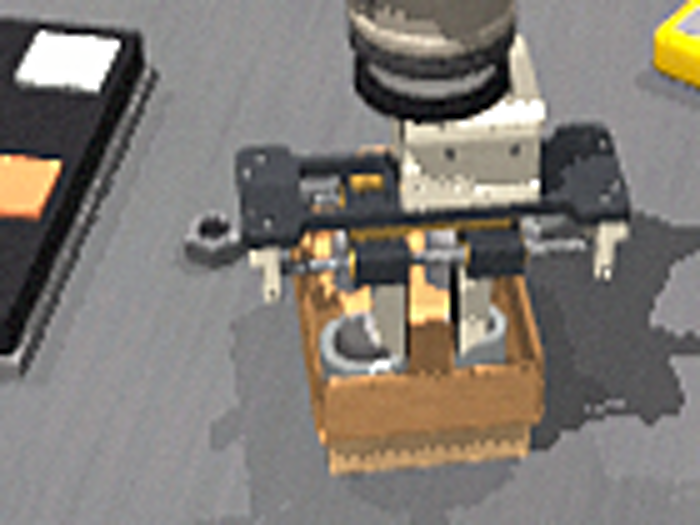

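```bash
python3 -m creep '[0.2,0.0003,-0.001,0,0]' 8; python3 -m creep '[0.5,0,0.0003,0,0, 0.5,0,0,0,0, 0.5,0,0,0.03,0, 0.5,0,0,0.04,0, 0.5,0,0,0.0,0]' 8;  python3 - <<'E'
from h import *
o=telemetry.observe(); T=o["tool_pos"]; print(T,o["tool_rot"])
w=Cam("wrist"); cv2.imwrite("pics/w35.png",w.im)
s=Cam("side"); s.crop(200,130,340,235,5,"pics/s35.png")
E
```

```text
time: 30.32
tool_pos: [0.5514, -0.0192, 0.1163]
tool_rot: [3.128, -0.012, 1.876]
contact_force: [-1.9, 0.3, 2.9]
opening: 0.0238
time: 30.95
tool_pos: [0.5522, -0.019, 0.1868]
tool_rot: [3.128, -0.011, 1.877]
contact_force: [0.5, -0.7, -1.1]
opening: 0.0459
[ 0.55219879 -0.01898526  0.18684833] [ 3.1277696  -0.01118434  1.87657737]
```

View pics/w35.png

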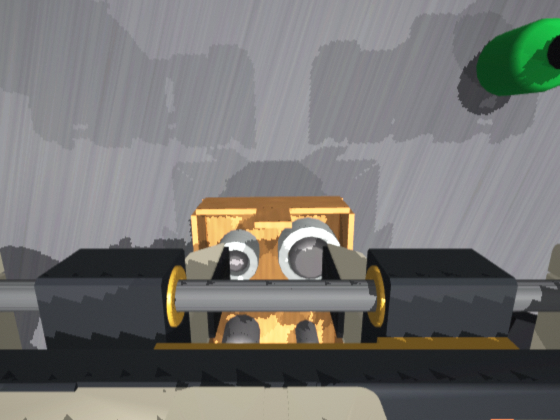

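View pics/s35.png

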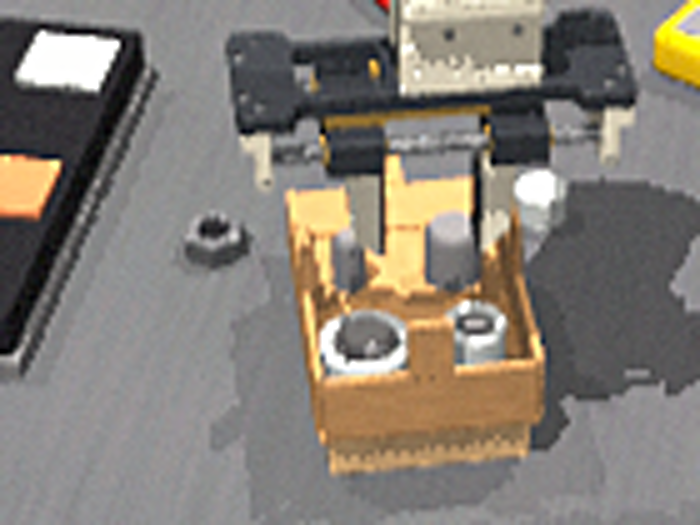

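```bash
python3 -m creep '[0.5,0.014,-0.043,0,0, 0.5,0.014,-0.043,0,0, 0.5,0.014,-0.043,0,0, 0.5,0.014,-0.043,0,0, 0.5,0.013,-0.04,0,0, 0.5,0,0,0,0, 0.5,0,0,-0.03,0,0.5,0,0,0,0]' 8;  python3 - <<'E'
from h import *
o=telemetry.observe(); T=o["tool_pos"]; print(T,o["tool_rot"])
w=Cam("wrist"); cv2.imwrite("pics/w36.png",w.im)
print(w.proj([.6233,-.2389,.032]))
E
```

```text
time: 32.05
tool_pos: [0.6158, -0.2337, 0.1393]
tool_rot: [-3.135, -0.029, 1.878]
contact_force: [-0.2, -0.7, -0.8]
opening: 0.0459
[ 0.6157712  -0.23367436  0.13930252] [-3.13488159 -0.02869275  1.87830968]
[283.6126875  230.05012692]
```

View pics/w36.png

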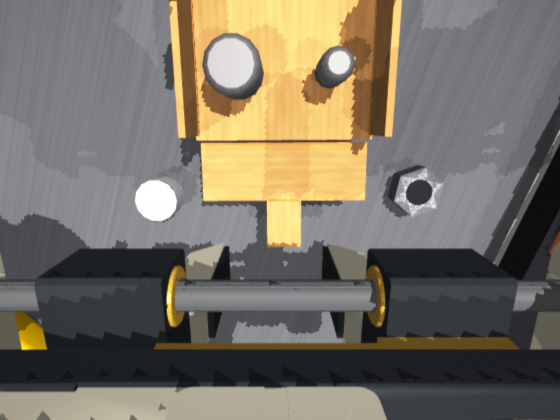

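```bash
python3 -m creep '[0.5,0.008,-0.007,-0.02,0, 0.5,0,0,-0.03,0, 0.5,0,0,0,0]' 8;  python3 - <<'E'
from h import *
o=telemetry.observe(); T=o["tool_pos"]; print(T,o["tool_rot"])
w=Cam("wrist"); w.crop(180,150,380,330,4,"pics/w37.png")
print(w.proj([.6239,-.2408,.032]),w.proj(T-[0,0,.0125]))
E
```

```text
time: 32.48
tool_pos: [0.627, -0.2395, 0.0948]
tool_rot: [3.141, -0.022, 1.881]
contact_force: [0.1, 1.3, -0.0]
opening: 0.0463
[ 0.62696524 -0.23949292  0.09483424] [ 3.1412909  -0.02227637  1.88140254]
[269.38788524 240.17261579] [274.69554166 275.50598783]
```

View pics/w37.png

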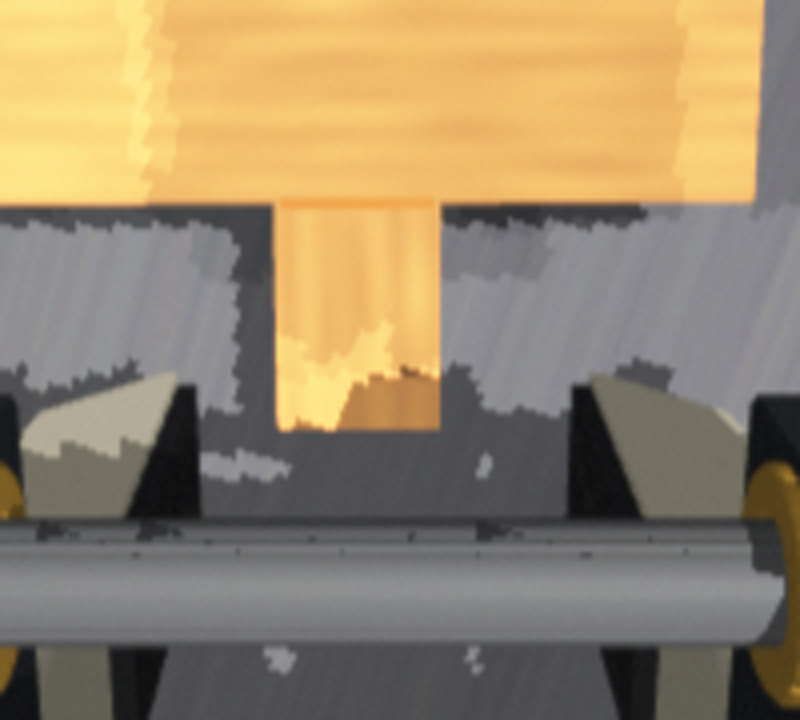

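```bash
python3 -m creep '[0.5,-0.0038,-0.0013,-0.02,0, 0.5,0,0,-0.02,0, 0.5,0,0,-0.003,0, 0.5,0,0,0,0]' 8;  python3 - <<'E'
from h import *
o=telemetry.observe(); T=o["tool_pos"]; print(T,o["tool_rot"])
w=Cam("wrist"); w.crop(180,150,380,330,4,"pics/w38.png")
print(w.proj([.6239,-.2408,.032]),w.proj(T-[0,0,.0125]))
E
```

```text
time: 33.02
tool_pos: [0.6278, -0.2418, 0.0596]
tool_rot: [3.131, -0.012, 1.883]
contact_force: [0.9, 0.3, 0.4]
opening: 0.0459
[ 0.62777985 -0.24182439  0.05959869] [ 3.13104086 -0.01213575  1.88291278]
[267.45020846 258.07199414] [274.41097999 275.18987835]
```

View pics/w38.png

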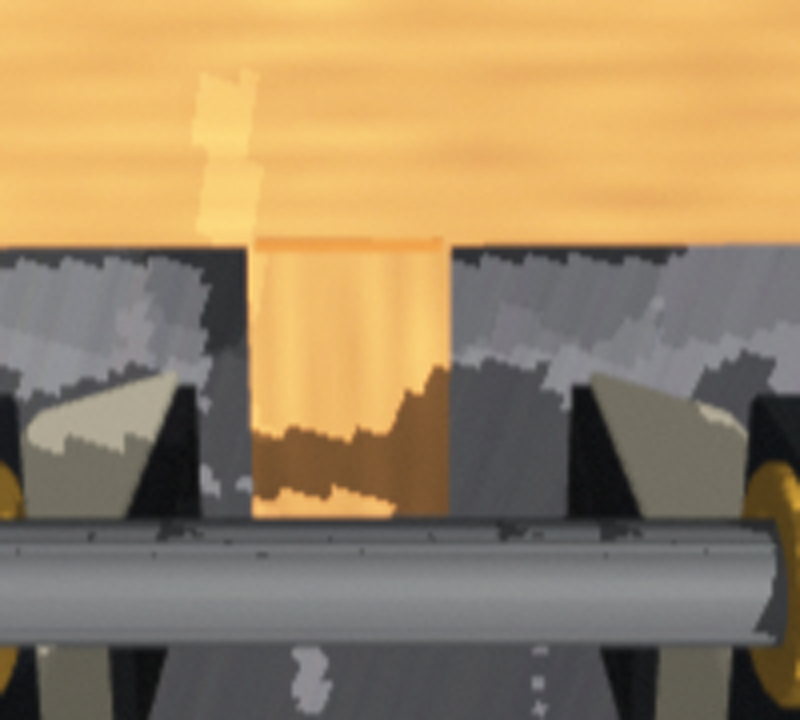

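```bash
python3 -m creep '[0.5,-0.0039,0.001,-0.0145,0, 0.5,0,0,0,0]' 8;  python3 - <<'E'
from h import *
o=telemetry.observe(); T=o["tool_pos"]; print(T,o["tool_rot"])
w=Cam("wrist"); w.crop(180,150,380,330,4,"pics/w39.png")
print(w.proj([.6239,-.2408,.032]),w.proj(T-[0,0,.0125]))
E
```

```text
time: 33.33
tool_pos: [0.6239, -0.2408, 0.045]
tool_rot: [3.13, -0.011, 1.883]
contact_force: [0.5, 0.1, 0.0]
opening: 0.0457
[ 0.62385124 -0.24083786  0.04497051] [ 3.13034731 -0.01141305  1.88298246]
[274.45395746 274.6698923 ] [274.33600514 275.15849696]
```

View pics/w39.png

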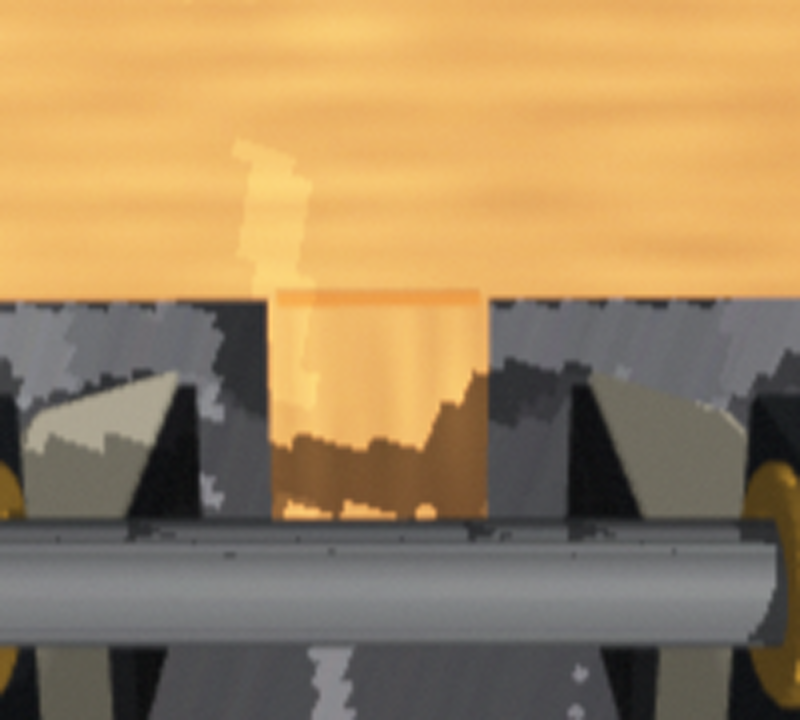

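```bash
python3 -m creep '[0.2,0,0,0,0, 0.2,0,0,0,0, 0.2,0,0,0,0]' 8;  python3 - <<'E'
from h import *
o=telemetry.observe(); T=o["tool_pos"]; print(T)
arc(.067,.02,1.58,9,(-.308,.951))
E
```

```text
time: 33.75
tool_pos: [0.6238, -0.242, 0.0463]
tool_rot: [3.131, -0.01, 1.883]
contact_force: [-2.4, -1.4, 0.3]
opening: 0.0239
[ 0.6238491  -0.24195754  0.04625673]
0.19 [-0.0004  0.0012  0.0115]
0.37 [-0.001   0.003   0.0111]
0.54 [-0.0016  0.0048  0.0104]
0.71 [-0.0021  0.0065  0.0094]
0.89 [-0.0026  0.0079  0.0081]
1.06 [-0.003   0.0091  0.0065]
1.23 [-0.0033  0.0101  0.0048]
1.41 [-0.0035  0.0107  0.0029]
1.58 [-0.0036  0.011   0.0009]
```

```bash
python3 -m creep '[0.2,-0.0004,0.0012,0.0115,0, 0.2,-0.001,0.003,0.011,0, 0.2,-0.0016,0.0048,0.0104,0, 0.2,-0.0021,0.0065,0.0094,0]' 8;  python3 - <<'E'
from h import *
o=telemetry.observe(); T=o["tool_pos"]; print(T,o["tool_rot"])
H=np.array([.603,-.1761])-.002*np.array([-.308,.951]); ey=np.array([-.308,.951]); zt=T[2]-.0125-.032; rr=(H-T[:2])@ey
print("r",np.hypot(rr,zt),"theta",np.arctan2(zt,rr))
s=Cam("side"); s.crop(200,130,340,235,5,"pics/s40.png")
E
```

```text
time: 34.25
tool_pos: [0.6181, -0.2249, 0.0906]
tool_rot: [3.132, -0.012, 1.883]
contact_force: [0.6, 1.3, -2.2]
opening: 0.0239
[ 0.6180521  -0.22487     0.09055021] [ 3.13160498 -0.01174413  1.88279509]
r 0.06725597382001076 theta 0.7541930108807992
```

View pics/s40.png

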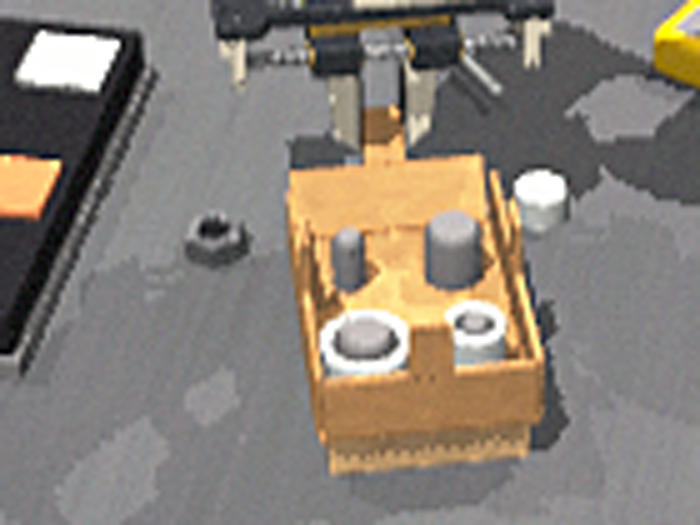

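```bash
python3 -m creep '[0.2,-0.0025,0.0079,0.008,0, 0.2,-0.003,0.0091,0.0063,0, 0.2,-0.0033,0.0101,0.0045,0, 0.2,-0.0033,0.01,0.002,0]' 8; python3 -m creep '[0.2,-0.002,0.006,0,0]' 8; python3 - <<'E'
from h import *
o=telemetry.observe(); T=o["tool_pos"]; print(T,o["tool_rot"])
H=np.array([.603,-.1761])-.002*np.array([-.308,.951]); ey=np.array([-.308,.951]); zt=T[2]-.0125-.032; rr=(H-T[:2])@ey
print("r",np.hypot(rr,zt),"theta",np.arctan2(zt,rr))
s=Cam("side"); s.crop(200,130,340,235,5,"pics/s41.png")
E
```

```text
time: 34.8
tool_pos: [0.6051, -0.1847, 0.1138]
tool_rot: [3.131, -0.011, 1.884]
contact_force: [0.3, -1.6, -4.7]
opening: 0.0236
time: 34.92
tool_pos: [0.603, -0.1783, 0.1143]
tool_rot: [3.131, -0.01, 1.884]
contact_force: [-0.4, -2.4, -1.9]
opening: 0.0238
[ 0.60298293 -0.17828347  0.1143171 ] [ 3.13104309 -0.01016554  1.88385843]
r 0.06981713881067499 theta 1.5697551564811982
```

View pics/s41.png

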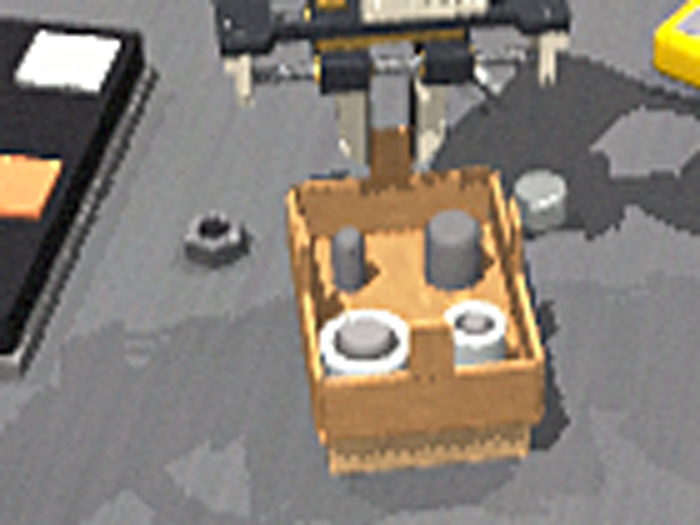

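```bash
python3 -m creep '[0.2,-0.0003,0.001,0,0]' 8;python3 -m creep '[0.2,-0.0003,0.001,0,0]' 8;python3 -m creep '[0.2,-0.0002,0.0006,0,0]' 8
```

```text
time: 35.1
tool_pos: [0.6025, -0.1767, 0.1144]
tool_rot: [3.131, -0.01, 1.884]
contact_force: [0.3, -1.9, -1.7]
opening: 0.0238
time: 35.22
tool_pos: [0.6023, -0.1761, 0.1144]
tool_rot: [3.131, -0.01, 1.884]
contact_force: [0.3, -2.7, -2.1]
opening: 0.0238
time: 35.35
tool_pos: [0.6023, -0.1761, 0.1144]
tool_rot: [3.131, -0.009, 1.884]
contact_force: [-0.2, -3.7, -2.4]
opening: 0.0241
```

```bash
python3 -m creep '[0.5,0,0,0,0, 0.5,0,0,0,0, 0.5,0,0,0.03,0, 0.5,0,0,0.05,0, 0.5,-0.03,-0.04,0.03,0, 0.5,-0.04,-0.04,0.03,0, 0.5,-0.04,-0.04,0.0,0, 0.5,-0.04,-0.04,0,0, 0.5,-0.04,-0.04,0,0, 0.5,0,0,0,0]' 8;  python3 - <<'E'
from h import *
o=telemetry.observe(); T=o["tool_pos"]; print(T,o["tool_rot"])
s=Cam("side"); s.crop(200,130,340,235,5,"pics/s42.png"); cv2.imwrite("pics/s42f.png",s.im)
c=Cam("top"); c.crop(230,130,390,270,5,"pics/t42.png"); cv2.imwrite("pics/t42f.png",c.im)
E
```

```text
time: 36.6
tool_pos: [0.4076, -0.3776, 0.2593]
tool_rot: [3.127, -0.009, 1.887]
contact_force: [0.3, -0.1, 0.6]
opening: 0.0456
[ 0.40762041 -0.37757447  0.25931875] [ 3.12736962 -0.00895594  1.88678208]
```

View pics/s42.png

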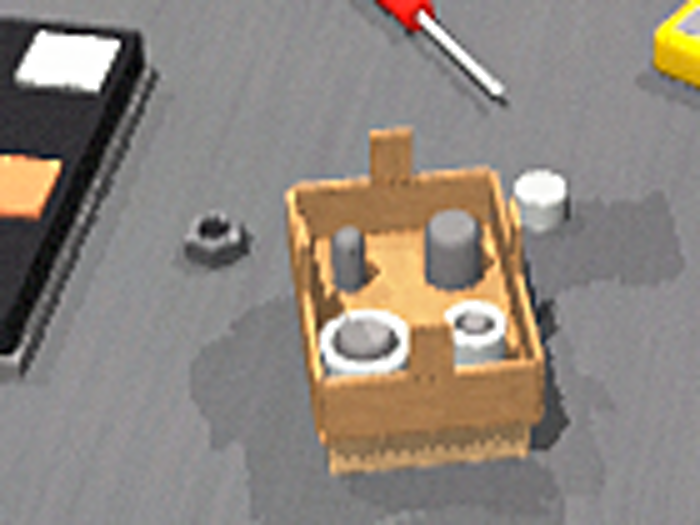

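View pics/t42.png

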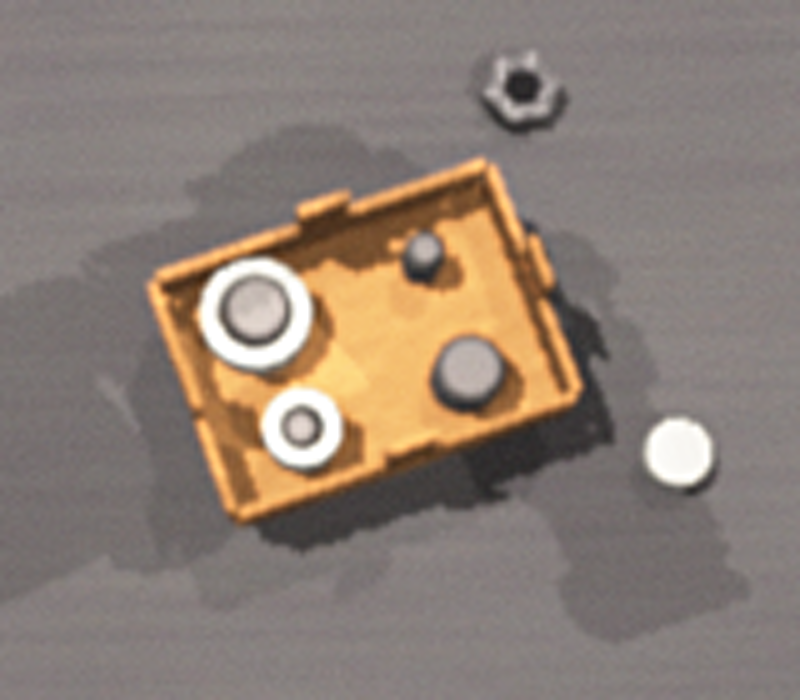

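View pics/t42f.png

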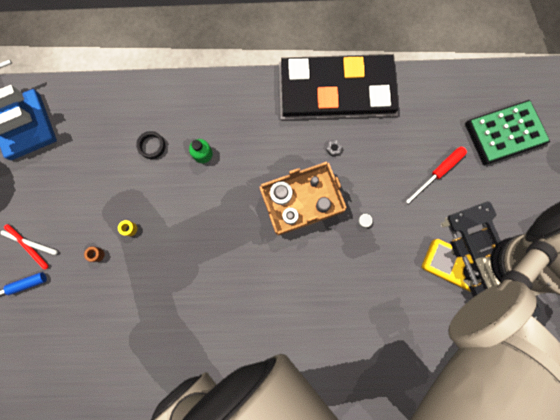

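```bash
python3 - <<'E'
from h import *
c=Cam("top"); s=Cam("side")
f=lambda u,v:((u+.5)/5+230-.5,(v+.5)/5+130-.5)
g=lambda u,v:((u+.5)/5+200-.5,(v+.5)/5+130-.5)
C=np.array([.5768,-.0953]);ex=np.array([.951,.308]);ey=np.array([-.308,.951])
for n,p,d,L in (("far",(324,203),ex,.06),("right",(542,262),-ey,.085),("near",(412,460),-ex,.06),("left",(203,425),ey,.085)):
    P=c.onz(*f(*p),.107)[:2]; k=(P-C)@d-L; print(n,P,"out of hinge",k.round(4),"theta",round(np.arccos(k/.075),3))
print(tri(c,f(542,262),s,g(391,131)), tri(c,f(203,425),s,g(433,328)))
E
```

```text
far [ 0.63055333 -0.07778079] out of hinge -0.0035 theta 1.617
right [ 0.60032761 -0.17488183] out of hinge -0.0021 theta 1.598
near [ 0.5121582  -0.11280218] out of hinge 0.0069 theta 1.479
left [ 0.53031028 -0.02063486] out of hinge 0.0003 theta 1.566
(array([ 0.60068348, -0.17454687,  0.10921677]), np.float64(0.0016895782928652069)) (array([ 0.54048208, -0.0199769 ,  0.10038508]), np.float64(0.01817194915179333))
```

```bash
python3 - <<'E'
from h import *
c=Cam("top"); s=Cam("side")
C=np.array([.5768,-.0953]);ex=np.array([.951,.308]);ey=np.array([-.308,.951])
for cam,off in ((c,(-.0018,.0003)),(s,(0,0))):
    im=cam.im.copy(); k=8; u0,v0,u1,v1=(250,155,350,240) if cam is c else (245,150,320,235)
    big=cv2.resize(im[v0:v1,u0:u1],None,fx=k,fy=k,interpolation=cv2.INTER_CUBIC)
    for th,col in ((1.45,(255,0,0)),(1.57,(0,255,0)),(1.6,(0,0,255))):
        for d,e,L in ((ex,ey,.06),(-ex,ey,.06),(ey,ex,.085),(-ey,ex,.085)):
            for w in (-.012,.012):
                q=C+np.array(off)+d*(L+.076*np.cos(th))+e*w
                p=(cam.proj([q[0],q[1],.032+.076*np.sin(th)])-[u0-.5,v0-.5])*k
                cv2.circle(big,(int(p[0]),int(p[1])),3,col,-1)
    cv2.imwrite(f"pics/chk_{cam.n}.png",big)
E
```

```text
(no output)
```

View pics/chk_top.png

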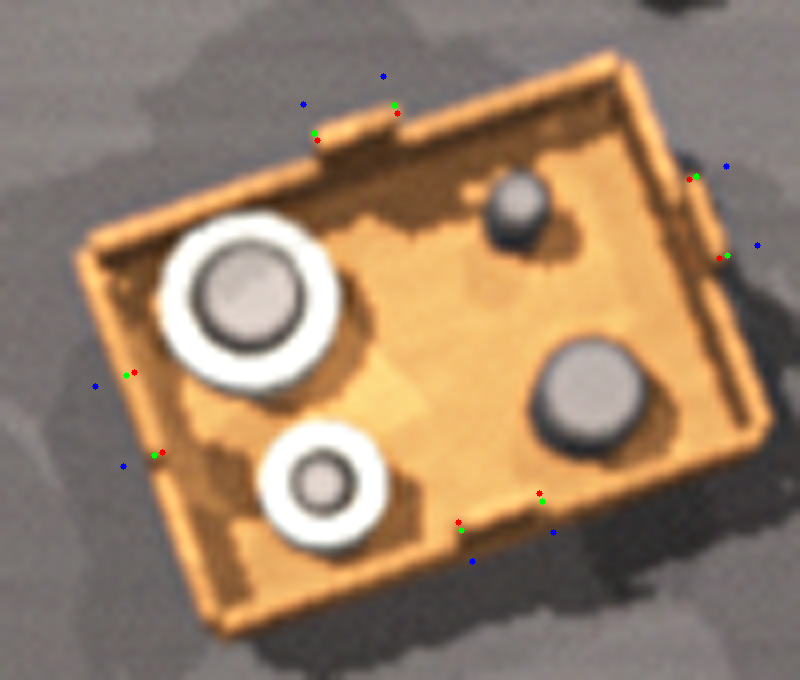

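View pics/chk_side.png

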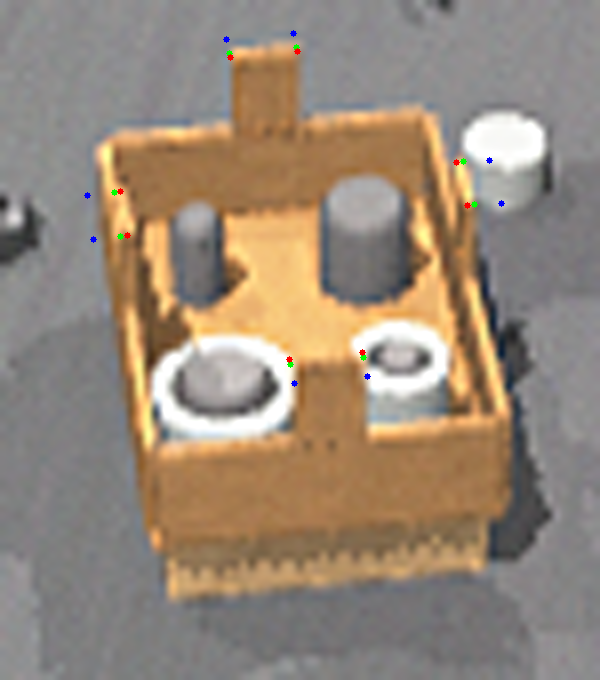

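```bash
python3 - <<'E'
from cell import workorder
print(workorder.hand_in())
E
```

```text
the job is handed in; nothing more can be done
None
```

I pushed the two sleeves on the bench (one slim, one wide) fully home on posts of their own size, then folded all four panels upright. I handed the job in at about 37 s of robot time. The hand-in gives no verdict.

- **Sleeves:** Only two of the four possible sleeves were there. Both went down freely and stopped against the tray floor at the expected height (about 22 N on the wide, about 41 N on the slim). The final top and side pictures still show them on their posts inside the box.
- **Panels:** In the final pictures the far, left and right tab ends match an angle of 1.57–1.60 rad in both cameras. One direct measurement read the near panel lower, at about 1.48 rad. After correcting the roughly 2 mm top-camera bias, the projected check put it at about 1.57–1.6 like the others.
- **End stops:** I felt the near, far and right panels reach their stops. The left panel showed no clear stop force, but it looks upright in both final views.
- **Other things:** The nut, slug, oil, tape, screwdriver and the yellow and brown decoys show no movement in the pictures. In the last top picture the arm, about 0.25 m above the bench, partly hid the meter. It never went low near it.

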